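# Weigh the jar batch through the draft shield port and close up

## Robot

A 6-joint arm with a two-finger parallel gripper is mounted at the origin on the work surface. World frame = base frame: x ahead of the robot, y to its left, z up, the work surface at z = 0. Lengths are in mm, angles in rad, forces in N, time in s.
With the tool pointing down it reaches from about 350 to 975 mm from the base axis. Payload 7.1 kg.
Tool frame: the origin (TCP) lies at the very end of the fingers, on their centre line; the grasp point (between the pads) lies 19 mm behind it; x points along the fingers, y is the direction in which the jaws open and shut, and the axes are right-handed (so a half turn about x gives the same grasp; the last joint's range is limited). The gripper opens to 88 mm and grips with 3 to 60 N. Pads are 20 mm wide; open, the fingers measure 115 mm over their backs; the gripper's body (75 mm by 178 mm) begins 61 mm behind the grasp point.
Start: joints at [1.202, 0.423, 1.63, -0, 1.089, -0.019], TCP at [214.161, 587.145, 199.675] pointing down, gripper open.
Joint ranges: [-3, 3], [-0.9, 2.11], [0.09, 2.58], [-1.31, 4.45], [0.11, 2.69], [-2.54, 2.54]. Speed limits (rad/s): [2.39, 2.39, 3.01, 3.14, 3.14, 3.14].

## Interface

Orientations are given as a rotation vector (axis times angle).
In Python, from workcell import ctrl gives the robot as it stands. The module is installed in compiled form; this text tells all that it offers.
- The arm moves only by the tool carry_out, never from a script. Its argument "commands" is a list of rows, each a list of 6 numbers: the shift along the tool's x, y, z in m, then the turn, a rotation vector about the tool's x, y, z in degrees. In form: [[tx, ty, tz, rx, ry, rz], ...]. A call has 1 to 8 rows; each row shifts and turns the pose as measured when the row begins, along the tool's axes as they then stand; what a row does not reach is not made up. A row lasts 1/8 s, in which the tool goes at most 62.5 mm and 10.7 degrees, less where a joint would pass 70% of its speed; a pose out of reach is approached as far as the arm can. A call with a gripper value outside its range is refused whole. "grip" is the closure, from 0 (fully open) to 1 (shut), set as the call begins (left out, the last holds). The fingers move at their own pace and stop on an object; the grip force is fixed at half the most. Time passes only in rows, so rows that do not move let the fingers close. It gives the time, the measured TCP pose, the force and the opening at its end, in the units of the state.
- ctrl.get_obs(): the state, without advancing time (a new reading comes with each control period).
- ctrl.get_image(name): name is "scene" or "top" or "wrist"; returns a dict with "pixels" (400x640x3 uint8, blue, green, red), "intrinsics" (3x3 intrinsics, pixels), "rvec" (rotation vector, rad) and "tvec" (3), from world to camera coordinates, as OpenCV has them. Camera axes: x right, y down, z forward; pixel columns grow to the right and rows downward; lengths in mm; the calibration is good to about 2 mm. A picture is of the moment at which its call begins. There is no depth.
- ctrl.close_job(): hands the job in, once; it reports no verdict.
The state is a dict: "t": time; "qpos": joint angles; "qvel": joint speeds; "joint_torque": joint torques, N m; "ee_pos": TCP position; "orientation": TCP orientation; "ft_force": force on the tool from outside, world axes, zero at the start; "moment": the same for the moment, N m; "width": finger opening in mm.
Only numpy, scipy, OpenCV 4.12 (cv2) and the standard library are available. Lean on these libraries where they do the work, as an engineer would, in place of code of your own. Each camera call takes 0.05 s, during which the arm holds its last target. There are 200 camera calls.

## Task

Finish the weighing round: lift the steel check weight off the balance pan through the round port and stand it in its wooden case, then weigh whichever jars are on the white tray one after another in the order white cap (blank), yellow cap (standard), blue cap (sample), letting each stand by itself, let go, in the middle of the pan for three seconds before you stand it upright on the blue tray. Close up after the work: lay the white dust cover into the port and shut the lid of the wooden case. Set things down gently on the balance and do not knock it, and leave everything else on the bench where it is.

Things in the scene. Friction and masses are not known exactly. Their poses are not given: they have to be found in the camera images.
- balance: precision balance, fixed; white base 310 x 200 mm, 62 mm high, with keypad and display towards its -x end, and a square draft shield 180 x 180 mm with 4 mm green-tinted clear walls and a grey 5 mm roof whose top is 170 mm above the bench. Origin on the bench straight under the centre of pan and port, z up, base from x -195 to +115 mm. The only way in is the round port in the roof
- pan (a point): centre of the upper face of the round steel weighing pan (110 mm across, fixed, 75 mm above the bench) inside the draft shield
- port (a point): centre of the round port, 150 mm across, in the shield's roof, at the roof's top face; straight above the pan's centre, 95 mm over the pan
- weight: polished steel 500 g check weight, at the start standing on the pan; origin at the centre of its underside, z up its axis; body 38 mm across and 48 mm high, neck 20 mm across, grip knob 26 mm across from 58 to 70 mm (top)
- case: wooden case of the check weight, fixed, open at the start; base 74 x 74 mm, walls 6 mm, rim 45 mm above the bench, inside 62 x 62 mm; origin on the bench under its centre, z up; the lid is hinged along its -y side, so that the open lid stands and leans out on that side
- case_floor (a point): centre of the inside floor of the case, 6 mm above the bench
- case_hinge (a point): middle of the lid's hinge line, on the case's -y side, 37 mm from its centre, 45 mm above the bench; the hinge axis runs along the case's x
- case_lid (a joint): lid angle in rad: 0 shut, grows as it opens, stop at 1.8; it rests open against the stop by its weight; pushed from behind (towards the case's +y) near its free edge it falls shut by itself once below about 1.0. The lid is 74 x 74 mm, 42 mm deep (outer face 42 mm from the hinge line), 90 g, easy hinge, brass clasp on the free edge
- lid_mid (a point): centre of the outer face of the case lid; when the lid is shut it is the middle of the top, 87 mm above the bench; when open this face looks away from the case (to -y)
- cover: white dust cover for the port, lying right way up on the bench; origin at the centre of its underside, z up; locating disc 134 mm across and 8 mm high below, flange 168 mm across from 8 to 13 mm, then a 16 mm stem and a black round knob 32 mm across from 33 to 53 mm (top); 140 g. On the port its flange rests on the roof, the origin 8 mm below the roof's top face
- tray_in: white tray that holds the jars to be weighed, fixed; 180 x 160 mm (x, y), wall 32 mm high, 5 mm thick, floor 5 mm; origin under its centre on the bench
- tray_out: blue tray for the weighed jars, fixed, of the same sizes; origin under its centre on the bench
- jar_blank: jar with white cap (blank); origin at the centre of its underside, z up; body 46 mm across and 56 mm high, cap 42 mm across from 56 to 75 mm (top); 90 to 185 g, bottom-heavy. May be absent
- jar_standard: the same jar with yellow cap (standard). May be absent
- jar_sample: the same jar with blue cap (sample). May be absent
- wash_bottle: clear wash bottle with blue cap, 66 mm across, 170 mm high, behind the balance; leave alone
- beaker: clear beaker, 72 mm across, 85 mm high; leave alone
- reagent: amber bottle, 70 mm across, 150 mm high; leave alone
- jar_orange: jar with orange cap standing on the bench, not part of the batch; leave alone
- spatula: spatula, 190 mm long, lying on the bench; leave alone
- mortar: white bowl, 90 mm across; leave alone
- brush: balance brush, 160 mm long, lying on the bench; leave alone
There are look-alikes about, which are no part of the job. What is shaped like the jar_standard but black is not meant.

How it is judged (in metres and radians):
On the way, in this order (a step that is already met when the one before it is completed fails the run):
1. the white-capped blank jar stands alone, upright, at rest and let go in the middle of the pan (horizontal distance between jar_blank and pan below 0.025 m and distance between jar_blank and pan below 0.028 m and angle between jar_blank's own z axis and vertical below 0.1 rad and linear speed of jar_blank below 0.02 m/s and contact force between the fingers and jar_blank below 0.05 N and horizontal distance between each of jar_standard, jar_sample, weight and pan above 0.09 m), for 2.5 s.
2. the yellow-capped standard jar stands alone, upright, at rest and let go in the middle of the pan (horizontal distance between jar_standard and pan below 0.025 m and distance between jar_standard and pan below 0.028 m and angle between jar_standard's own z axis and vertical below 0.1 rad and linear speed of jar_standard below 0.02 m/s and contact force between the fingers and jar_standard below 0.05 N and horizontal distance between each of jar_blank, jar_sample, weight and pan above 0.09 m), for 2.5 s.
3. the blue-capped sample jar stands alone, upright, at rest and let go in the middle of the pan (horizontal distance between jar_sample and pan below 0.025 m and distance between jar_sample and pan below 0.028 m and angle between jar_sample's own z axis and vertical below 0.1 rad and linear speed of jar_sample below 0.02 m/s and contact force between the fingers and jar_sample below 0.05 N and horizontal distance between each of jar_blank, jar_standard, weight and pan above 0.09 m), for 2.5 s.
At the end, for the whole second after the job is handed in: every jar of the batch standing upright (0.2 rad) on the floor of the blue tray; check weight upright in its case, case lid shut (0.06 rad); dust cover flat in the port, disc inside the hole (12 mm of centre, flange within 3 mm of the roof) (x of jar_blank in the frame of tray_out between -0.08 and 0.08 m and y of jar_blank in the frame of tray_out between -0.07 and 0.07 m and z of each of jar_blank, jar_standard, jar_sample in the frame of tray_out below 0.014 m and angle between each of jar_blank, jar_standard, jar_sample's own z axis and vertical below 0.2 rad and x of jar_standard in the frame of tray_out between -0.08 and 0.08 m and y of jar_standard in the frame of tray_out between -0.07 and 0.07 m and x of jar_sample in the frame of tray_out between -0.08 and 0.08 m and y of jar_sample in the frame of tray_out between -0.07 and 0.07 m and horizontal distance between weight and case_floor below 0.025 m and distance between weight and case_floor below 0.028 m and angle between weight's own z axis and vertical below 0.1 rad and value of joint case_lid below 0.06 rad and horizontal distance between cover and port below 0.012 m and z of cover in the frame of port below -0.005 m and angle between cover's own z axis and vertical below 0.04 rad and linear speed of cover below 0.02 m/s); the robot touches nothing.
It fails at once if a bystander is moved by more than 30 mm (distance of any of wash_bottle, beaker, reagent, jar_orange, spatula, mortar, brush from where it was at the start of the episode above 0.03 m).
It fails at once if the robot knocks or leans on the balance with more than 20 N (contact force between any of the arm, the fingers and balance above 20 N).
It fails at once if a jar or the cover is dropped or thrust onto the balance, not set down (over 30 N let go, or 60 N held) (contact force between any of jar_blank, jar_standard, jar_sample, cover and balance above 60 N or (contact force between jar_blank and balance above 30 N and contact force between the fingers and jar_blank below 0.5 N) or (contact force between jar_standard and balance above 30 N and contact force between the fingers and jar_standard below 0.5 N) or (contact force between jar_sample and balance above 30 N and contact force between the fingers and jar_sample below 0.5 N) or (contact force between cover and balance above 30 N and contact force between the fingers and cover below 0.5 N)).
Of jar_blank, jar_standard, jar_sample only 2 to 3 are there at a start; the rules pass over those that are not, and their reading is None.
At some moment in a run one of jar_blank, jar_standard, jar_sample may be knocked a few centimetres aside while the robot is not near it.
It also fails if it takes over 210 s, if anything falls off the work surface, if the arm or the gripper's body presses on something with over 40 N, if the wrist force passes 120 N, or if a joint passes its speed limit or range.

## Working session

There is one attempt and no reset: what is moved stays moved. The work goes in short steps, Python scripts to look and compute and a tool call to move; the robot and the scene stay as the last step left them, time stands still between calls to the robot, and variables do not carry over. Pictures are saved under pics/ and viewed, about 12 in all and at most 16, crops included, and the job is handed in when it is done.

Besides the shell and the picture viewer there is one more tool, called as name([rows], argument=value, ...), one row to a line, values as JSON. carry_out: Moves the arm, as the interface text tells. Its arguments: {"type":"object","properties":{"commands":{"type":"array"},"grip":{"type":"number"}},"required":["commands"]}

```bash
mkdir -p pics; cat > h.py <<'E'
import numpy as np, cv2
from workcell import ctrl
def snap(n,f=None):
    d=ctrl.get_image(n); 
    if f: cv2.imwrite('pics/'+f,d['pixels']); np.savez('pics/'+f[:-4],**{k:np.array(v) for k,v in d.items()})
    return d
def P(d):
    R=cv2.Rodrigues(np.array(d['rvec'],float))[0]; return R,np.array(d['tvec'],float).reshape(3),np.array(d['intrinsics'],float)
def onz(d,uv,z):
    R,t,K=P(d); c=-R.T@t; r=R.T@np.linalg.inv(K)@np.array([uv[0],uv[1],1.]); return c+r*(z-c[2])/r[2]
def proj(d,X):
    R,t,K=P(d); p=K@(R@np.array(X,float)+t); return p[:2]/p[2]
def tri(ds,uvs):
    A=np.zeros((3,3));b=np.zeros(3)
    for d,uv in zip(ds,uvs):
        R,t,K=P(d); c=-R.T@t; r=R.T@np.linalg.inv(K)@np.array([*uv,1.]); r/=np.linalg.norm(r); M=np.eye(3)-np.outer(r,r); A+=M;b+=M@c
    return np.linalg.solve(A,b)
E
python3 - <<'E'
from h import *
np.set_printoptions(precision=3,suppress=True)
o=ctrl.get_obs(); print(o)
for n in ('top','scene','wrist'):
    d=snap(n,n+'0.png'); R,t,K=P(d); print(n,-R.T@t,K[0,0],R[2])
E
```

```text
{'t': 0.0, 'qpos': array([ 1.202,  0.424,  1.631,  0.   ,  1.089, -0.019]), 'qvel': array([-0.001, -0.   , -0.001,  0.   , -0.001, -0.001]), 'joint_torque': array([  0.003, -54.46 , -27.367,   0.065,   0.023,  -0.   ]), 'ee_pos': array([213.929, 586.604, 198.908]), 'orientation': array([ 0.273,  1.554, -0.276]), 'ft_force': array([0.149, 0.037, 0.282]), 'moment': array([-0.022,  0.038,  0.018]), 'width': 87.38793139267248}
top [ 431.24     7.759 1232.977] 405.1868217709395 [ 0.13  -0.013 -0.991]
scene [1166.706  458.813 1185.081] 445.71119273449403 [-0.473 -0.354 -0.807]
wrist [145.114 611.523 383.093] 333.24764130571475 [ 0.25  -0.093 -0.964]
```

View pics/top0.png

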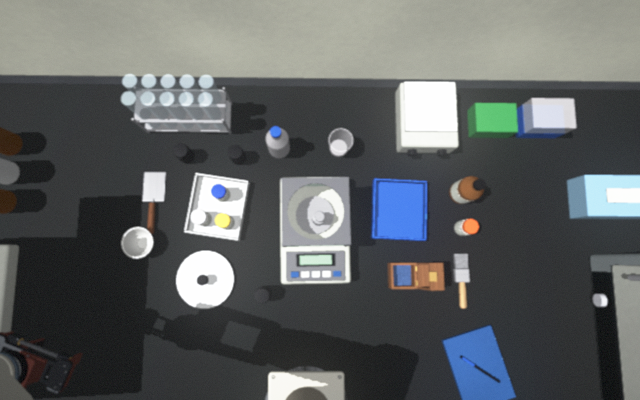

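View pics/scene0.png

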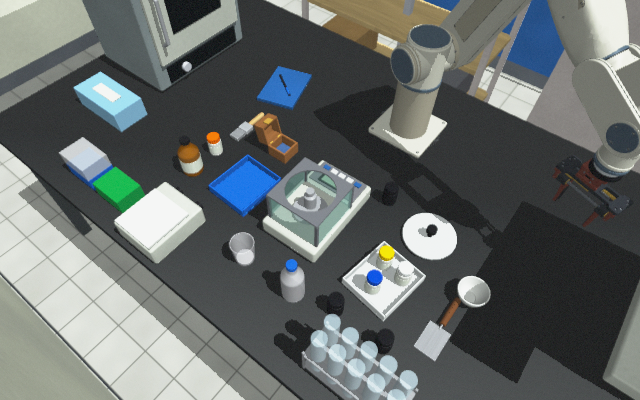

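Both views show all three jars on the white tray: in top, blue (219,192), white (199,217) and yellow (223,221). The weight is on the pan at about (319,215), the cover knob at (203,280), the open case at (405,276) and the blue tray at (400,210). I'll enlarge both for measuring.

```bash
python3 - <<'E'
import cv2
a=cv2.imread('pics/top0.png')[165:310,170:450]; cv2.imwrite('pics/t_c.png',cv2.resize(a,None,fx=2.8,fy=2.8,interpolation=cv2.INTER_CUBIC))
a=cv2.imread('pics/scene0.png')[110:310,200:470]; cv2.imwrite('pics/s_c.png',cv2.resize(a,None,fx=2.9,fy=2.9,interpolation=cv2.INTER_CUBIC))
E
```

```text
(no output)
```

View pics/t_c.png

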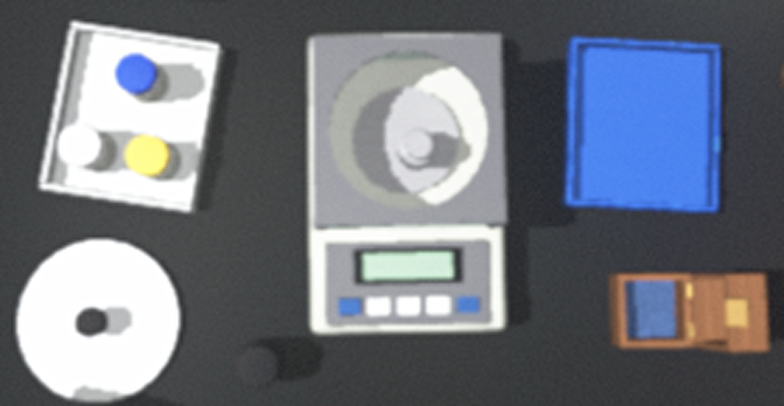

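View pics/s_c.png

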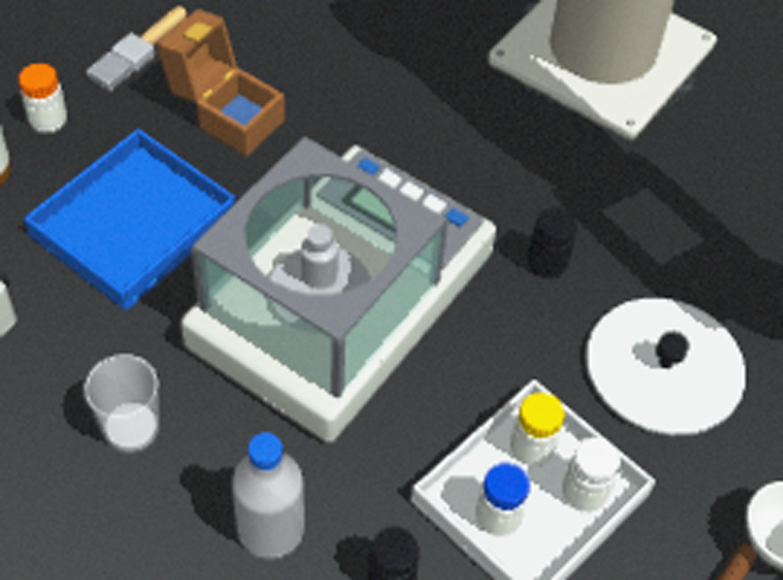

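```bash
cat > l.py <<'E'
from h import *
np.set_printoptions(precision=1,suppress=True)
T=dict(np.load('pics/top0.npz'));S=dict(np.load('pics/scene0.npz'))
tu=lambda x,y:((x+.5)/2.8-.5+170,(y+.5)/2.8-.5+165)
su=lambda x,y:((x+.5)/2.9-.5+200,(y+.5)/2.9-.5+110)
E
python3 - <<'E'
from l import *
for n,a,b,z in [('blue',(136,75),(506,482),77),('yel',(148,156),(541,411),77),('white',(80,147),(595,460),77),('knobW',(416,147),(319,236),142),('port',(409,130),(322,235),170),('coverknob',(91,321),(672,347),45),('flange',(98,321),(666,366),13),
 ('trO1',(570,38),(27,220),32),('trO2',(722,43),(140,131),32),('trO3',(720,212),(235,199),32),('trO4',(566,206),(127,306),32),
 ('roof1',(308,34),(340,337),170),('roof2',(502,34),(195,248),170),('roof3',(506,222),(306,138),170),('roof4',(314,222),(448,214),170)]:
    a=tu(*a);b=su(*b); print(n,tri([T,S],[a,b]),onz(T,a,z),onz(S,b,z))
for p in [(628,281),(684,281),(685,341),(627,341),(612,275),(612,347)]: print('case rim',onz(T,tu(*p),45))
for p in [(198,97),(247,152),(285,98),(232,68),(247,128)]: print('case s',onz(S,su(*p),45))
E
```

```text
blue [623.8 256.8  75. ] [622.3 258.3  77. ] [626.  255.3  77. ]
yel [539.7 241.4  77.4] [538.7 243.2  77. ] [540.7 239.6  77. ]
white [549.5 311.2  72.8] [547.6 312.7  77. ] [553.6 309.3  77. ]
knobW [544.9 -31.1 141.5] [542.9 -28.  142. ] [546.9 -34.  142. ]
port [557.1 -21.2 164.5] [556.1 -20.5 170. ] [560.7 -19.3 170. ]
coverknob [372.1 300.9  46.1] [371.2 302.7  45. ] [372.5 299.3  45. ]
flange [370.4 302.7   7.8] [369.6 303.3  13. ] [375.3 301.7  13. ]
trO1 [ 688.9 -222.9  146.7] [ 673.3 -197.7   32. ] [ 669.1 -356.6   32. ]
trO2 [ 611.  -264.3  219.4] [ 669.  -362.3   32. ] [ 491.9 -349.7   32. ]
trO3 [ 464.3 -314.1  -54.5] [ 486.7 -354.1   32. ] [ 500. -194.   32.]
trO4 [ 543.8 -279.3 -220.9] [ 492.3 -190.6   32. ] [ 684.  -188.1   32. ]
roof1 [647.   73.5 178.8] [647.6  76.  170. ] [643.6  68.2 170. ]
roof2 [ 649.2 -108.9  166.5] [ 648.9 -109.1  170. ] [ 650.7 -106.2  170. ]
roof3 [ 470.3 -111.9  168.5] [ 470.  -111.4  170. ] [ 471.6 -111.5  170. ]
roof4 [468.9  67.1 181. ] [469.2  67.9 170. ] [461.3  62.7 170. ]
case rim [ 414.2 -251.8   45. ]
case rim [ 414.4 -310.2   45. ]
case rim [ 353.1 -309.5   45. ]
case rim [ 352.9 -249.4   45. ]
case rim [ 420.3 -235.3   45. ]
case rim [ 346.7 -233.8   45. ]
case s [ 416.2 -323.9   45. ]
case s [ 445.7 -221.6   45. ]
case s [ 352.  -241.6   45. ]
case s [ 354.  -323.9   45. ]
case s [ 417.3 -245.8   45. ]
```

```bash
cat > st.py <<'E'
from h import *
from scipy.spatial.transform import Rotation as Ro
import sys
np.set_printoptions(precision=4,suppress=True)
o=ctrl.get_obs(); R=Ro.from_rotvec(o['orientation'])
G=Ro.from_matrix(np.array([[0,1,0],[0,0,-1],[-1,0,0]]))
print('t',o['t'],'tcp',o['ee_pos'],'q',o['qpos'],'w',o['width'],'F',o['ft_force'])
print('R',R.as_matrix().round(3).tolist())
for s,g in(('+',G),('-',G*Ro.from_euler('x',180,degrees=True))): print('rot to y=%sx (deg)'%s,np.degrees((R.inv()*g).as_rotvec()))
if len(sys.argv)>3:
    d=(np.array([float(a) for a in sys.argv[1:4]])-o['ee_pos'])/1000; print('shift tool (m)',R.inv().apply(d))
E
python3 st.py 545 -31 240
python3 - <<'E'
from l import *
for n,p,z in [('wash',(278,130),170),('reagent',(478,183),150),('orange',(471,227),75)]: print(n,onz(T,p,z))
E
```

```text
t 0.15 tcp [214.007  586.7374 199.1005] q [ 1.202   0.4237  1.6305 -0.      1.0886 -0.019 ] w 87.6759986162105 F [ 0.6631 -0.2471 -0.0063]
R [[-0.0, 0.343, 0.939], [-0.001, 0.939, -0.343], [-1.0, -0.001, 0.0]]
rot to y=+x (deg) [69.9581  0.0414  0.0584]
rot to y=-x (deg) [-110.0419   -0.0643    0.0456]
shift tool (m) [-0.0403 -0.4669  0.5227]
wash [776.7  82.4 170. ]
reagent [ 638.3 -464.   150. ]
orange [ 523.8 -470.    75. ]
```

carry_out([
  [-0.03, 0, 0, 10, 0, 0],
  [-0.03, 0, 0, 10, 0, 0],
  [0, 0, 0, 10, 0, 0],
  [0, 0, 0, 10, 0, 0],
  [0, 0, 0, 10, 0, 0],
  [0, 0, 0, 10, 0, 0],
  [0, 0, 0, 10, 0, 0],
  [0, 0, 0, 0, 0, 0],
], grip=0.35)

```text
t: 1.15
ee_pos: [213.3, 585.0, 258.3]
orientation: [1.232, 1.188, -1.242]
ft_force: [0.3, 0.4, -0.4]
width: 56.9
```

carry_out([
  [0, 0.026, 0.05, 0, 0, 0],
  [0, 0.026, 0.05, 0, 0, 0],
  [0, 0.026, 0.05, 0, 0, 0],
  [0, 0.026, 0.05, 0, 0, 0],
  [0, 0.026, 0.05, 0, 0, 0],
  [0, 0.026, 0.05, 0, 0, 0],
  [0, 0.026, 0.05, 0, 0, 0],
  [0, 0.026, 0.05, 0, 0, 0],
])

```text
t: 2.15
ee_pos: [416.4, 171.9, 259.8]
orientation: [1.202, 1.208, -1.209]
ft_force: [1.0, 0.3, 0.4]
width: 57.2
```

```bash
python3 st.py 545 -31 260
```

```text
t 2.15 tcp [416.3791 171.8614 259.7723] q [ 0.3685  0.0859  1.9356 -0.0053  1.1221  0.3667] w 57.21410287510874 F [0.9976 0.2951 0.4048]
R [[-0.0, 1.0, 0.004], [-0.005, 0.004, -1.0], [-1.0, -0.0, 0.005]]
rot to y=+x (deg) [0.2336 0.2965 0.0156]
rot to y=-x (deg) [-179.7658   -0.0244    0.4651]
shift tool (m) [0.0008 0.1278 0.2034]
```

carry_out([
  [0, 0.032, 0.051, 0, 0, 0],
  [0, 0.032, 0.051, 0, 0, 0],
  [0, 0.032, 0.051, 0, 0, 0],
  [0, 0.032, 0.051, 0.2, 0.3, 0],
  [0, 0, 0, 0, 0, 0],
  [0, 0, 0, 0, 0, 0],
])

```text
t: 2.9
ee_pos: [550.6, -41.6, 261.0]
orientation: [1.196, 1.218, -1.194]
ft_force: [0.7, 0.6, 0.5]
width: 57.3
```

```bash
python3 st.py 545 -31 260; python3 - <<'E'
from h import *
d=snap('wrist','w1.png'); print(proj(d,[545,-31,145]),proj(d,[558,-20,170]))
a=d['pixels']
for z,c in((145,(0,0,255)),): 
    for x,y in((545,-31),): cv2.drawMarker(a,tuple(int(v) for v in proj(d,[x,y,z])),c,0,10)
t=np.linspace(0,6.28,60)
for k in t: cv2.circle(a,tuple(int(v) for v in proj(d,[558+75*np.cos(k),-20+75*np.sin(k),170])),1,(0,255,0))
cv2.imwrite('pics/w1m.png',a)
E
```

```text
t 2.9 tcp [550.6064 -41.6415 261.0061] q [-0.0976  0.2476  1.7339  0.0011  1.1588 -0.1172] w 57.263443352861486 F [0.7422 0.616  0.5038]
R [[0.001, 1.0, 0.019], [0.001, 0.019, -1.0], [-1.0, 0.001, -0.001]]
rot to y=+x (deg) [ 1.0931 -0.0498 -0.076 ]
rot to y=-x (deg) [-178.9069    0.1187   -0.0777]
shift tool (m) [ 0.001  -0.0054 -0.0107]
[317.54261995 180.25642306] [332.83405476 173.67150477]
```

View pics/w1m.png

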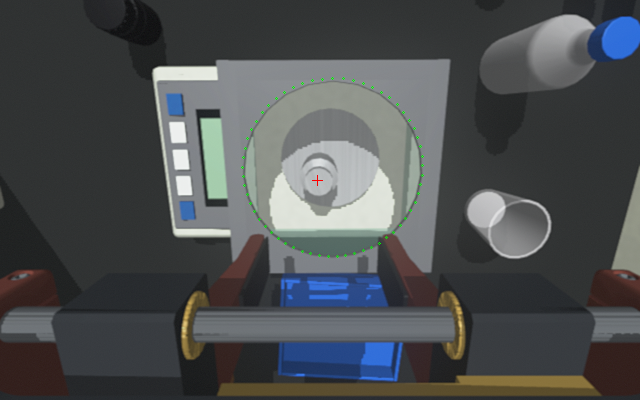

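The green ring, my port estimate, matches the port. The weight's knob at (319,181) is within 2 px of the marker, so I'll grasp it.

carry_out([
  [0, -0.0053, -0.0107, 1, 0, 0],
  [0.03, 0, 0, 0, 0, 0],
  [0.03, 0, 0, 0, 0, 0],
  [0.03, 0, 0, 0, 0, 0],
  [0.03, 0, 0, 0, 0, 0],
  [0.015, 0, 0, 0, 0, 0],
  [0.004, 0, 0, 0, 0, 0],
  [0, 0, 0, 0, 0, 0],
])

```text
t: 3.95
ee_pos: [542.1, -18.5, 122.1]
orientation: [1.202, 1.213, -1.193]
ft_force: [-0.3, 0.2, 0.2]
width: 57.0
```

```bash
python3 st.py 545 -31 120
```

```text
t 3.95 tcp [542.0699 -18.4582 122.0742] q [-0.0573  0.4072  1.8733  0.0028  0.8554 -0.0742] w 57.041649093301324 F [-0.276   0.2166  0.2257]
R [[0.006, 1.0, 0.015], [0.002, 0.015, -1.0], [-1.0, 0.006, -0.002]]
rot to y=+x (deg) [ 0.8678 -0.0993 -0.3358]
rot to y=-x (deg) [-179.1314    0.5249   -0.1552]
shift tool (m) [0.0021 0.0027 0.0126]
```

carry_out([
  [0.002, 0.0027, 0.0126, 0.8, 0, 0],
  [0, 0, 0, 0, 0, 0],
  [0, 0, 0, 0, 0, 0],
])

```text
t: 4.32
ee_pos: [546.8, -32.3, 122.2]
orientation: [1.215, 1.203, -1.201]
ft_force: [0.1, -0.3, -0.0]
width: 57.3
```

```bash
python3 st.py 545 -31 120
```

```text
t 4.325 tcp [546.8321 -32.2925 122.1544] q [-0.082   0.4123  1.8644  0.0029  0.8552 -0.0836] w 57.294888230394854 F [ 0.1418 -0.2644 -0.012 ]
R [[0.01, 1.0, -0.0], [0.001, -0.0, -1.0], [-1.0, 0.01, -0.001]]
rot to y=+x (deg) [-0.0193 -0.0802 -0.5669]
rot to y=-x (deg) [179.9784  -0.8905   0.126 ]
shift tool (m) [ 0.0021 -0.0019 -0.0013]
```

carry_out([
  [0.002, -0.001, 0, 0, 0, -0.5],
  [0, 0, 0, 0, 0, 0],
  [0, 0, 0, 0, 0, 0],
  [0, 0, 0, 0, 0, 0],
], grip=1)

```text
t: 4.82
ee_pos: [546.1, -32.4, 120.3]
orientation: [1.211, 1.209, -1.208]
ft_force: [1.2, -0.9, -1.2]
width: 23.6
```

carry_out([
  [-0.005, 0, 0, 0, 0, 0],
  [-0.01, 0, 0, 0, 0, 0],
  [-0.02, 0, 0, 0, 0, 0],
  [-0.035, 0, 0, 0, 0, 0],
  [-0.035, 0, 0, 0, 0, 0],
  [-0.025, 0, 0, 0, 0, 0],
  [0, 0, 0, 0, 0, 0],
  [0, 0, 0, 0, 0, 0],
])

```text
t: 5.82
ee_pos: [542.1, -32.1, 253.3]
orientation: [1.208, 1.215, -1.213]
ft_force: [-0.7, 0.7, -5.8]
width: 23.0
```

```bash
python3 st.py 383 -280 250
```

```text
t 5.825 tcp [542.0744 -32.0739 253.3016] q [-0.0819  0.2453  1.7558  0.0016  1.1473 -0.0824] w 22.994166958796036 F [-0.7024  0.6574 -5.791 ]
R [[-0.007, 1.0, -0.0], [0.002, -0.0, -1.0], [-1.0, -0.007, -0.002]]
rot to y=+x (deg) [-0.0144 -0.1169  0.3801]
rot to y=-x (deg) [179.9845   0.5971   0.1836]
shift tool (m) [ 0.0039 -0.159   0.248 ]
```

carry_out([
  [0, -0.02, 0.03, 0, 0, 0],
  [0, -0.03, 0.046, 0, 0, 0],
  [0, -0.03, 0.046, 0, 0, 0],
  [0, -0.03, 0.046, 0, 0, 0],
  [0, -0.025, 0.04, 0, 0, 0],
  [0, -0.015, 0.025, 0, 0, 0],
  [0, -0.005, 0.008, 0, 0, 0],
  [0, 0, 0, 0, 0, 0],
])

```text
t: 6.82
ee_pos: [377.6, -276.4, 243.4]
orientation: [1.205, 1.233, -1.219]
ft_force: [0.3, -0.3, -4.5]
width: 22.8
```

carry_out([
  [0, 0, 0, 0, 0, 0],
  [0, 0, 0, 0, 0, 0],
])

```text
t: 7.08
ee_pos: [378.3, -274.8, 242.8]
orientation: [1.205, 1.235, -1.218]
ft_force: [-0.7, -0.3, -4.5]
width: 22.9
```

```bash
python3 st.py 383 -280 250; python3 - <<'E'
from h import *
d=snap('wrist','w2.png'); s=snap('scene','s2.png')
a=d['pixels'].copy()
def box(cx,cy,h,z):
    p=np.array([proj(d,[cx+i*h,cy+j*h,z]) for i,j in((-1,-1),(1,-1),(1,1),(-1,1))]).astype(int); cv2.polylines(a,[p],1,(0,255,0),1)
box(383.5,-280,31,45); box(383.5,-280,37,45)
b=cv2.resize(s['pixels'][60:210,200:400],None,fx=2,fy=2)
c=np.zeros((400+300,640,3),np.uint8); c[:400]=a; c[400:,:400]=b; cv2.imwrite('pics/w2m.png',cv2.resize(c,None,fx=.85,fy=.85,interpolation=cv2.INTER_AREA))
E
```

```text
t 7.075 tcp [ 378.2787 -274.7968  242.7854] q [-0.6506  0.1468  1.9077 -0.0049  1.1116 -0.6516] w 22.855179007265058 F [-0.6703 -0.2877 -4.5468]
R [[-0.022, 1.0, 0.003], [0.011, 0.003, -1.0], [-1.0, -0.022, -0.011]]
rot to y=+x (deg) [ 0.1885 -0.6522  1.2702]
rot to y=-x (deg) [-179.7976   -1.9931   -1.0234]
shift tool (m) [-0.0074  0.0045  0.0051]
```

View pics/w2m.png

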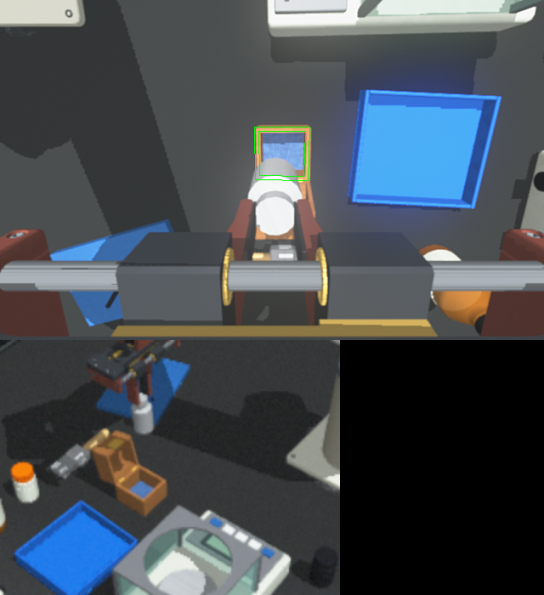

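carry_out([
  [0, 0.0055, 0.006, 0.2, -0.6, 1.2],
  [0, 0, 0, 0, 0, 0],
  [0, 0, 0, 0, 0, 0],
])

```text
t: 7.55
ee_pos: [384.8, -280.9, 242.9]
orientation: [1.209, 1.209, -1.208]
ft_force: [0.3, 0.7, -5.4]
width: 23.1
```

```bash
python3 st.py 383.5 -281 51.5
```

```text
t 7.55 tcp [ 384.7617 -280.8527  242.9217] q [-0.6557  0.147   1.9068  0.0003  1.0868 -0.6567] w 23.111370011013694 F [ 0.3341  0.6962 -5.36  ]
R [[0.001, 1.0, 0.001], [-0.0, 0.001, -1.0], [-1.0, 0.001, 0.0]]
rot to y=+x (deg) [ 0.0475  0.0195 -0.0528]
rot to y=-x (deg) [-179.9525    0.0828    0.0306]
shift tool (m) [ 0.1914 -0.0014  0.0001]
```

carry_out([
  [0.03, -0.001, 0, 0, 0, 0],
  [0.04, 0, 0, 0, 0, 0],
  [0.03, 0, 0, 0, 0, 0],
  [0.01, 0, 0, 0, 0, 0],
  [0, 0, 0, 0, 0, 0],
  [0, 0, 0, 0, 0, 0],
])

```text
t: 8.3
ee_pos: [386.3, -283.0, 133.0]
orientation: [1.209, 1.202, -1.207]
ft_force: [-0.1, -0.7, -4.8]
width: 23.1
```

```bash
python3 st.py 383.5 -281 51.5
```

```text
t 8.3 tcp [ 386.3458 -283.0439  133.0223] q [-0.6573  0.3064  2.0025  0.0004  0.8255 -0.658 ] w 23.14434109874726 F [-0.1046 -0.7186 -4.784 ]
R [[0.006, 1.0, 0.0], [-0.004, 0.0, -1.0], [-1.0, 0.006, 0.004]]
rot to y=+x (deg) [ 0.0208  0.2371 -0.3352]
rot to y=-x (deg) [-179.978     0.5265    0.3723]
shift tool (m) [ 0.0815 -0.0033 -0.0024]
```

carry_out([
  [0.01, -0.0028, -0.002, 0, 0.2, -0.3],
  [0.02, 0, 0, 0, 0, 0],
  [0.02, 0, 0, 0, 0, 0],
  [0.012, 0, 0, 0, 0, 0],
  [0.008, 0, 0, 0, 0, 0],
  [0.004, 0, 0, 0, 0, 0],
  [0, 0, 0, 0, 0, 0],
  [0, 0, 0, 0, 0, 0],
])

```text
t: 9.3
ee_pos: [386.7, -283.5, 59.9]
orientation: [1.208, 1.2, -1.206]
ft_force: [-0.2, -0.5, -5.0]
width: 23.2
```

```bash
python3 st.py 383.5 -281 51.5
```

```text
t 9.3 tcp [ 386.6549 -283.4669   59.8782] q [-0.6573  0.4379  2.0406 -0.0004  0.6537 -0.6574] w 23.17263284627163 F [-0.1725 -0.4761 -5.024 ]
R [[0.007, 1.0, 0.0], [-0.006, 0.0, -1.0], [-1.0, 0.007, 0.006]]
rot to y=+x (deg) [ 0.0238  0.3377 -0.4161]
rot to y=-x (deg) [-179.9742    0.6535    0.5304]
shift tool (m) [ 0.0083 -0.0032 -0.0025]
```

carry_out([
  [0.001, -0.003, -0.002, 0, 0.3, -0.4],
  [0, 0, 0, 0, 0, 0],
  [0.003, 0, 0, 0, 0, 0],
  [0.003, 0, 0, 0, 0, 0],
  [0, 0, 0, 0, 0, 0],
])

```text
t: 9.93
ee_pos: [383.9, -281.7, 53.1]
orientation: [1.209, 1.208, -1.209]
ft_force: [-0.9, -0.5, -4.2]
width: 23.0
```

```bash
python3 st.py 383.5 -281 51.5
```

```text
t 9.925 tcp [ 383.9108 -281.6894   53.1186] q [-0.6578  0.4502  2.0444 -0.0006  0.6453 -0.6576] w 22.997647522287316 F [-0.9282 -0.4891 -4.2329]
R [[0.001, 1.0, 0.0], [-0.001, 0.0, -1.0], [-1.0, 0.001, 0.001]]
rot to y=+x (deg) [ 0.0198  0.0734 -0.062 ]
rot to y=-x (deg) [-179.9801    0.0973    0.1152]
shift tool (m) [ 0.0016 -0.0004 -0.0007]
```

carry_out([
  [0.0015, 0, 0, 0, 0, 0],
  [0.0015, 0, 0, 0, 0, 0],
  [0, 0, 0, 0, 0, 0],
])

```text
t: 10.3
ee_pos: [385.1, -282.1, 52.0]
orientation: [1.209, 1.206, -1.208]
ft_force: [-1.0, -0.4, -4.2]
width: 22.8
```

carry_out([
  [0, 0, 0, 0, 0, 0],
  [0, 0, 0, 0, 0, 0],
  [0, 0, 0, 0, 0, 0],
], grip=0.35)

```text
t: 10.68
ee_pos: [386.1, -282.9, 52.6]
orientation: [1.209, 1.203, -1.207]
ft_force: [0.1, 1.0, 0.4]
width: 49.5
```

carry_out([
  [-0.02, 0, 0, 0, 0, 0],
  [-0.05, 0, 0, 0, 0, 0],
  [-0.06, 0, 0, 0, 0, 0],
  [-0.06, 0, 0, 0, 0, 0],
  [-0.02, 0, 0, 0, 0, 0],
  [0, 0, 0, 0, 0, 0],
  [0, 0, 0, 0, 0, 0],
])

```text
t: 11.55
ee_pos: [384.7, -282.1, 267.8]
orientation: [1.209, 1.204, -1.208]
ft_force: [0.6, -0.7, -0.3]
width: 56.7
```

```bash
python3 st.py 545 250 260;python3 - <<'E'
from h import *
s=snap('scene','s3.png');w=snap('wrist','w3.png')
np.set_printoptions(suppress=True,precision=1)
c=np.zeros((560,640,3),np.uint8); c[:320,:512]=cv2.resize(w['pixels'],(512,320)); c[320:,:320]=cv2.resize(s['pixels'][100:180,200:307],(320,240)); cv2.imwrite('pics/s3c.png',c)
E
```

```text
t 11.55 tcp [ 384.726  -282.0801  267.8265] q [-0.6577  0.1173  1.88    0.0002  1.1394 -0.6576] w 56.73144105673612 F [ 0.5961 -0.6848 -0.2928]
R [[0.004, 1.0, -0.0], [-0.003, -0.0, -1.0], [-1.0, 0.004, 0.003]]
rot to y=+x (deg) [-0.0102  0.1631 -0.224 ]
rot to y=-x (deg) [179.9893  -0.3518  -0.2561]
shift tool (m) [ 0.0069  0.1602 -0.5321]
```

View pics/s3c.png

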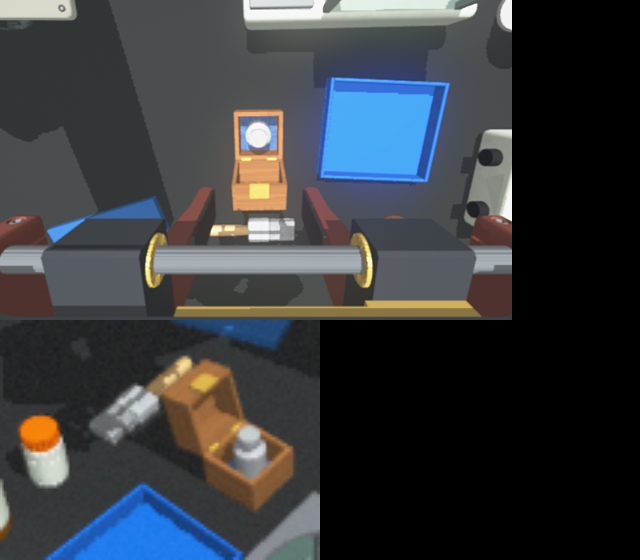

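The weight stands upright in the middle of the case: wrist (258,135), scene crop (248,450). The lid is still open. On to the white tray.

carry_out([
  [0, 0.01, -0.035, 0, 0, 0],
  [0, 0.018, -0.058, 0, 0, 0],
  [0, 0.018, -0.058, 0, 0, 0],
  [0, 0.018, -0.058, 0, 0, 0],
  [0, 0.018, -0.058, 0, 0, 0],
  [0, 0.018, -0.058, 0, 0, 0],
  [0, 0.018, -0.058, 0, 0, 0],
  [0, 0.018, -0.058, 0, 0, 0],
], grip=0.2)

```text
t: 12.65
ee_pos: [520.9, 168.9, 255.6]
orientation: [1.208, 1.214, -1.226]
ft_force: [-0.3, -0.5, 0.9]
width: 69.8
```

carry_out([
  [0, 0.015, -0.05, 0, 0, 0],
  [0, 0.005, -0.015, 0, 0, 0],
  [0, 0, 0, 0, 0, 0],
  [0, 0, 0, 0, 0, 0],
])

```text
t: 13.15
ee_pos: [539.6, 237.1, 249.1]
orientation: [1.197, 1.22, -1.231]
ft_force: [0.0, -0.1, -0.5]
width: 70.4
```

```bash
python3 st.py 549.5 311 260;python3 - <<'E'
from h import *
w=snap('wrist','w4.png')
a=w['pixels']
for x,y,c in((549.5,311,(0,0,255)),(539.7,241.4,(0,0,0)),(624,257,(0,255,255))): cv2.drawMarker(a,tuple(int(v) for v in proj(w,[x,y,80])),c,0,10)
cv2.imwrite('pics/w4m.png',a)
E
```

```text
t 13.15 tcp [539.6067 237.0684 249.0707] q [0.3917 0.3301 1.6486 0.004  1.1859 0.394 ] w 70.36113384082029 F [ 0.0471 -0.0976 -0.5368]
R [[-0.023, 1.0, -0.004], [-0.005, -0.004, -1.0], [-1.0, -0.023, 0.005]]
rot to y=+x (deg) [-0.226   0.3079  1.2987]
rot to y=-x (deg) [179.7618   2.0374  -0.483 ]
shift tool (m) [-0.0115  0.0093 -0.0739]
```

View pics/w4m.png

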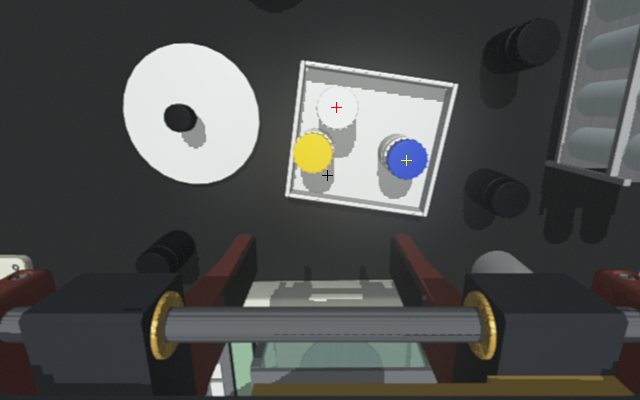

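Yellow has been knocked: it's now at (313,153), off its black marker. White at (337,107) and blue at (406,158) are where I measured them.

```bash
python3 - <<'E'
from h import *
d=dict(np.load('pics/w4.npz'))
for u in((337,107.5),(313,153),(407,159)): print(onz(d,u,80))
E
```

```text
[549.74801807 311.33374251  80.        ]
[524.76829646 265.1951077   80.        ]
[623.94692709 258.81756949  80.        ]
```

carry_out([
  [0, 0.003, -0.025, -0.2, 0.3, 1.3],
  [0, 0.004, -0.03, 0, 0, 0],
  [0, 0.002, -0.015, 0, 0, 0],
  [0, 0, 0, 0, 0, 0],
  [0, 0, 0, 0, 0, 0],
])

```text
t: 13.82
ee_pos: [549.3, 306.9, 250.0]
orientation: [1.215, 1.205, -1.21]
ft_force: [-0.4, -1.1, 0.1]
width: 69.8
```

```bash
python3 st.py 549.5 311 260
```

```text
t 13.825 tcp [549.2567 306.8781 250.0235] q [ 0.4911  0.3768  1.5775 -0.001   1.1836  0.4967] w 69.80190002609126 F [-0.3532 -1.136   0.0771]
R [[0.004, 1.0, -0.005], [0.001, -0.005, -1.0], [-1.0, 0.004, -0.001]]
rot to y=+x (deg) [-0.3011 -0.0535 -0.207 ]
rot to y=-x (deg) [179.6986  -0.3246   0.084 ]
shift tool (m) [-0.01    0.0003 -0.0041]
```

carry_out([
  [0.03, 0, -0.004, -0.3, 0, 0],
  [0.045, 0, 0, 0, 0, 0],
  [0.045, 0, 0, 0, 0, 0],
  [0.03, 0, 0, 0, 0, 0],
  [0.01, 0, 0, 0, 0, 0],
  [0, 0, 0, 0, 0, 0],
  [0, 0, 0, 0, 0, 0],
])

```text
t: 14.7
ee_pos: [552.7, 307.9, 89.8]
orientation: [1.219, 1.203, -1.204]
ft_force: [0.6, 0.4, 1.1]
width: 70.5
```

```bash
python3 st.py 549.7 311.2 35
```

```text
t 14.7 tcp [552.7304 307.8641  89.8357] q [ 0.4903  0.5649  1.687  -0.0023  0.8799  0.4957] w 70.50059752097371 F [0.5863 0.4244 1.0598]
R [[0.009, 1.0, -0.004], [0.003, -0.004, -1.0], [-1.0, 0.009, -0.003]]
rot to y=+x (deg) [-0.2258 -0.174  -0.5391]
rot to y=-x (deg) [179.772   -0.8457   0.2729]
shift tool (m) [ 0.0548 -0.0036 -0.0032]
```

carry_out([
  [0.02, -0.0036, -0.0035, -0.2, 0, -0.5],
  [0.02, 0, 0, 0, 0, 0],
  [0.008, -0.001, 0, 0, 0, 0],
  [0.003, 0, 0, 0, 0, 0],
  [0, 0, 0, 0, 0, 0],
])

```text
t: 15.32
ee_pos: [548.9, 312.5, 36.8]
orientation: [1.213, 1.211, -1.205]
ft_force: [0.2, -0.2, 0.5]
width: 70.4
```

carry_out([
  [0, 0, 0, 0, 0, 0],
  [0, 0, 0, 0, 0, 0],
  [0, 0, 0, 0, 0, 0],
  [0, 0, 0, 0, 0, 0],
], grip=1)

```text
t: 15.82
ee_pos: [549.9, 312.9, 38.1]
orientation: [1.215, 1.21, -1.203]
ft_force: [1.1, -0.0, -1.5]
width: 42.8
```

```bash
python3 st.py 549.7 311.2 35
```

```text
t 15.825 tcp [549.9087 312.884   38.0615] q [0.4972 0.6402 1.7009 0.0036 0.794  0.4946] w 42.848205592868766 F [ 1.1404 -0.0386 -1.5399]
R [[0.004, 1.0, 0.0], [0.005, 0.0, -1.0], [-1.0, 0.004, -0.005]]
rot to y=+x (deg) [ 0.0031 -0.3047 -0.257 ]
rot to y=-x (deg) [-179.9958    0.4036   -0.4787]
shift tool (m) [ 0.0031 -0.0002  0.0017]
```

carry_out([
  [-0.01, 0, 0, 0, 0, 0],
  [-0.03, 0, 0, 0, 0, 0],
  [-0.045, 0, 0, 0, 0, 0],
  [-0.045, 0, 0, 0, 0, 0],
  [-0.045, 0, 0, 0, 0, 0],
  [-0.035, 0, 0, 0, 0, 0],
  [-0.015, 0, 0, 0, 0, 0],
  [0, 0, 0, 0, 0, 0],
])

```text
t: 16.82
ee_pos: [547.3, 310.8, 272.0]
orientation: [1.214, 1.211, -1.205]
ft_force: [0.2, -0.1, -1.6]
width: 43.1
```

carry_out([
  [0, 0, 0.025, 0, 0, 0],
  [0, 0.002, 0.045, 0, 0, 0],
  [0, 0.002, 0.05, 0, 0, 0],
  [0, 0.002, 0.05, 0, 0, 0],
  [0, 0.002, 0.05, 0, 0, 0],
  [0, 0, 0.045, 0, 0, 0],
  [0, 0, 0.035, 0, 0, 0],
  [0, 0, 0.02, 0, 0, 0],
])

```text
t: 17.82
ee_pos: [544.7, -27.3, 256.3]
orientation: [1.196, 1.224, -1.226]
ft_force: [0.5, 0.6, -1.2]
width: 43.0
```

carry_out([
  [0, 0, 0, 0, 0, 0],
  [0, 0, 0, 0, 0, 0],
])

```text
t: 18.08
ee_pos: [542.0, -29.7, 253.5]
orientation: [1.196, 1.227, -1.233]
ft_force: [-0.4, -0.9, -1.5]
width: 42.5
```

```bash
python3 st.py 558 -19 250
```

```text
t 18.075 tcp [542.0428 -29.685  253.5494] q [-0.0741  0.2559  1.7413 -0.0045  1.1721 -0.0694] w 42.45428517654361 F [-0.3801 -0.9454 -1.4647]
R [[-0.028, 1.0, -0.003], [-0.002, -0.003, -1.0], [-1.0, -0.028, 0.002]]
rot to y=+x (deg) [-0.1626  0.1225  1.5994]
rot to y=-x (deg) [179.8198   2.51    -0.1922]
shift tool (m) [ 0.0031  0.016  -0.0107]
```

carry_out([
  [0, 0.015, -0.0107, -0.2, 0.1, 1.6],
  [0, 0, 0, 0, 0, 0],
  [0, 0, 0, 0, 0, 0],
])

```text
t: 18.45
ee_pos: [557.8, -16.4, 252.3]
orientation: [1.207, 1.21, -1.206]
ft_force: [-0.0, -0.3, -1.8]
width: 42.7
```

carry_out([
  [0.02, 0, 0, 0, 0, 0],
  [0.035, 0, 0, 0, 0, 0],
  [0.035, -0.001, 0, 0, 0, 0],
  [0.02, 0, 0, 0, 0, 0],
  [0.005, 0, 0, 0, 0, 0],
  [0, 0, 0, 0, 0, 0],
])

```text
t: 19.2
ee_pos: [559.0, -14.3, 136.3]
orientation: [1.206, 1.209, -1.2]
ft_force: [-0.6, 0.6, -0.4]
width: 42.7
```

```bash
python3 st.py 558 -19 108
```

```text
t 19.2 tcp [558.9532 -14.2735 136.2625] q [-0.0469  0.4084  1.8277  0.0002  0.9003 -0.0546] w 42.73751749205112 F [-0.6     0.5549 -0.368 ]
R [[0.005, 1.0, 0.008], [-0.0, 0.008, -1.0], [-1.0, 0.005, 0.0]]
rot to y=+x (deg) [ 0.4321  0.0061 -0.2994]
rot to y=-x (deg) [-179.5673    0.4692    0.0095]
shift tool (m) [ 0.0283 -0.0011  0.0047]
```

carry_out([
  [0.008, -0.001, 0.0047, 0.4, 0, -0.3],
  [0.01, 0, 0, 0, 0, 0],
  [0.004, 0, 0, 0, 0, 0],
  [0.001, 0, 0, 0, 0, 0],
  [0, 0, 0, 0, 0, 0],
])

```text
t: 19.82
ee_pos: [559.6, -19.5, 113.9]
orientation: [1.211, 1.206, -1.207]
ft_force: [0.1, 0.4, -1.5]
width: 42.7
```

```bash
python3 st.py 558 -19 108
```

```text
t 19.825 tcp [559.6036 -19.4678 113.8947] q [-0.0559  0.4427  1.8375 -0.0002  0.8579 -0.0558] w 42.73954541958235 F [ 0.1029  0.3587 -1.4856]
R [[0.003, 1.0, 0.0], [-0.0, 0.0, -1.0], [-1.0, 0.003, 0.0]]
rot to y=+x (deg) [ 0.0003  0.0201 -0.1978]
rot to y=-x (deg) [-179.9994    0.3107    0.0316]
shift tool (m) [ 0.0059 -0.0016 -0.0005]
```

carry_out([
  [0.002, -0.0015, 0, 0, 0, -0.2],
  [0.002, 0, 0, 0, 0, 0],
  [0.0015, 0, 0, 0, 0, 0],
  [0, 0, 0, 0, 0, 0],
])

```text
t: 20.32
ee_pos: [558.3, -19.4, 108.4]
orientation: [1.209, 1.209, -1.209]
ft_force: [0.3, 0.3, -1.8]
width: 42.6
```

carry_out([
  [0.0015, 0, 0, 0, 0, 0],
  [0, 0, 0, 0, 0, 0],
])

```text
t: 20.58
ee_pos: [558.7, -19.5, 108.0]
orientation: [1.209, 1.208, -1.208]
ft_force: [-0.0, -0.1, -1.3]
width: 42.6
```

carry_out([
  [0.002, 0, 0, 0, 0, 0],
  [0, 0, 0, 0, 0, 0],
])

```text
t: 20.82
ee_pos: [559.3, -19.6, 108.1]
orientation: [1.209, 1.207, -1.208]
ft_force: [0.6, 0.2, -1.5]
width: 42.6
```

carry_out([
  [0, 0, 0, 0, 0, 0],
  [0, 0, 0, 0, 0, 0],
  [0, 0, 0, 0, 0, 0],
  [0, 0, 0, 0, 0, 0],
], grip=0.2)

```text
t: 21.32
ee_pos: [559.9, -19.6, 107.9]
orientation: [1.21, 1.206, -1.207]
ft_force: [0.5, -0.1, -1.2]
width: 70.3
```

```bash
python3 st.py 558 -19 250
```

```text
t 21.325 tcp [559.9334 -19.6117 107.8635] q [-0.0559  0.4521  1.84   -0.0008  0.8458 -0.0557] w 70.2621503484158 F [ 0.4649 -0.1138 -1.2066]
R [[0.004, 1.0, 0.0], [-0.001, 0.0, -1.0], [-1.0, 0.004, 0.001]]
rot to y=+x (deg) [ 0.0194  0.0473 -0.2052]
rot to y=-x (deg) [-179.9803    0.3222    0.0742]
shift tool (m) [-0.1421 -0.0014 -0.0005]
```

carry_out([
  [0, -0.0015, 0, 0, 0, -0.2],
  [0, 0, 0, 0, 0, 0],
  [0, 0, 0, 0, 0, 0],
  [0, 0, 0, 0, 0, 0],
  [0, 0, 0, 0, 0, 0],
  [0, 0, 0, 0, 0, 0],
  [0, 0, 0, 0, 0, 0],
  [0, 0, 0, 0, 0, 0],
])

```text
t: 22.32
ee_pos: [558.2, -19.6, 107.7]
orientation: [1.208, 1.209, -1.21]
ft_force: [0.5, 0.7, 0.0]
width: 70.2
```

carry_out([
  [0, -0.0015, 0, 0, 0, -0.2],
  [0, 0, 0, 0, 0, 0],
  [0, 0, 0, 0, 0, 0],
  [0, 0, 0, 0, 0, 0],
  [0, 0, 0, 0, 0, 0],
  [0, 0, 0, 0, 0, 0],
  [0, 0, 0, 0, 0, 0],
  [0, 0, 0, 0, 0, 0],
])

```text
t: 23.32
ee_pos: [556.6, -19.6, 107.7]
orientation: [1.206, 1.212, -1.212]
ft_force: [-0.1, -0.5, -0.6]
width: 70.3
```

carry_out([
  [0, -0.0015, 0, 0, 0, -0.2],
  [0, 0, 0, 0, 0, 0],
  [0, 0, 0, 0, 0, 0],
  [0, 0, 0, 0, 0, 0],
  [0, 0, 0, 0, 0, 0],
  [0, 0, 0, 0, 0, 0],
  [0, 0, 0, 0, 0, 0],
  [0, 0, 0, 0, 0, 0],
])

```text
t: 24.32
ee_pos: [555.0, -19.6, 107.7]
orientation: [1.205, 1.215, -1.215]
ft_force: [0.2, -0.2, -0.6]
width: 70.4
```

```bash
python3 st.py 558 -19 108; python3 - <<'E'
from h import *
w=snap('wrist','w5.png')['pixels'];s=snap('scene','s5.png')['pixels']; c=np.zeros((600,640,3),np.uint8); c[:320,:512]=cv2.resize(w,(512,320)); c[320:]=cv2.resize(s[120:260,220:540],(640,280)); cv2.imwrite('pics/w5c.png',c)
E
```

```text
t 24.325 tcp [555.0269 -19.6075 107.673 ] q [-0.056   0.4511  1.8425 -0.0017  0.8559 -0.0552] w 70.35755468643467 F [ 0.221  -0.2416 -0.5663]
R [[-0.008, 1.0, 0.0], [-0.001, 0.0, -1.0], [-1.0, -0.008, 0.001]]
rot to y=+x (deg) [0.02   0.0471 0.4548]
rot to y=-x (deg) [-179.9786   -0.7144    0.074 ]
shift tool (m) [-0.0004  0.003  -0.0006]
```

View pics/w5c.png

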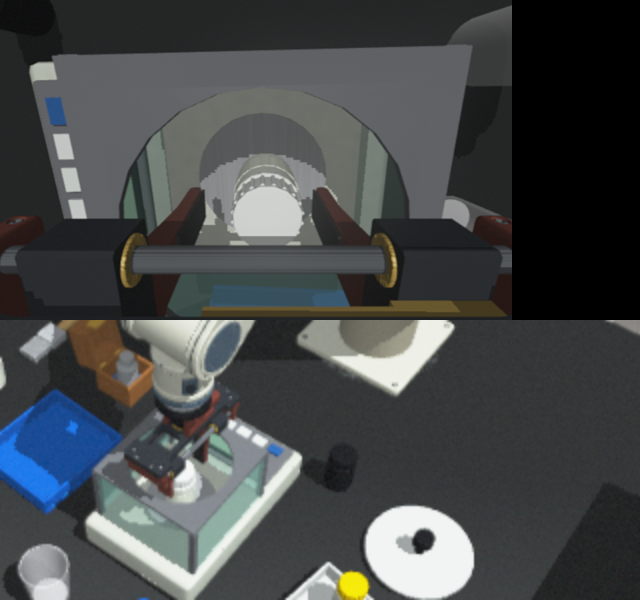

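The white jar stands upright and let go on the pan, and it has had its 3 s. Now I'll regrip it and carry it to the blue tray at about (581,-277), placing it at (626,-237).

carry_out([
  [0, 0.0035, 0, 0, 0, 0.45],
  [0, 0, 0, 0, 0, 0],
])

```text
t: 24.68
ee_pos: [558.8, -19.6, 107.7]
orientation: [1.209, 1.208, -1.209]
ft_force: [-0.2, -0.8, -0.1]
width: 70.2
```

carry_out([
  [0, 0, 0, 0, 0, 0],
  [0, 0, 0, 0, 0, 0],
  [0, 0, 0, 0, 0, 0],
  [0, 0, 0, 0, 0, 0],
], grip=1)

```text
t: 25.18
ee_pos: [559.0, -19.6, 107.9]
orientation: [1.209, 1.208, -1.209]
ft_force: [-1.1, 0.5, 0.6]
width: 43.3
```

carry_out([
  [-0.01, 0, 0, 0, 0, 0],
  [-0.025, 0, 0, 0, 0, 0],
  [-0.035, 0, 0, 0, 0, 0],
  [-0.035, 0, 0, 0, 0, 0],
  [-0.025, 0, 0, 0, 0, 0],
  [-0.01, 0, 0, 0, 0, 0],
  [0, 0, 0, 0, 0, 0],
  [0, 0, 0, 0, 0, 0],
])

```text
t: 26.18
ee_pos: [556.6, -19.3, 252.2]
orientation: [1.207, 1.212, -1.212]
ft_force: [-0.2, 1.2, -1.6]
width: 43.2
```

```bash
python3 st.py 626 -237 245
```

```text
t 26.175 tcp [556.5802 -19.3114 252.164 ] q [-0.0557  0.2665  1.7299 -0.0007  1.1486 -0.0557] w 43.168555414417014 F [-0.249   1.186  -1.6141]
R [[-0.003, 1.0, 0.0], [-0.0, 0.0, -1.0], [-1.0, -0.003, 0.0]]
rot to y=+x (deg) [0.0191 0.0267 0.1995]
rot to y=-x (deg) [-179.9807   -0.3133    0.0419]
shift tool (m) [0.007  0.0694 0.2177]
```

carry_out([
  [0, 0.006, 0.02, 0, 0, 0],
  [0, 0.012, 0.04, 0, 0, 0],
  [0, 0.015, 0.045, 0, 0, 0],
  [0, 0.015, 0.045, 0, 0, 0],
  [0, 0.01, 0.035, 0, 0, 0],
  [0, 0.005, 0.018, 0, 0, 0],
  [0, 0, 0, 0, 0, 0],
  [0, 0, 0, 0, 0, 0],
])

```text
t: 27.18
ee_pos: [618.5, -232.3, 243.3]
orientation: [1.203, 1.223, -1.219]
ft_force: [-0.0, -0.4, -1.1]
width: 42.9
```

```bash
python3 st.py 626 -237 40; python3 - <<'E'
from l import *
for z in(32,): 
  for p in((570,38),(722,43),(720,212),(566,206)): print(onz(T,tu(*p),z))
E
```

```text
t 27.175 tcp [ 618.5039 -232.3004  243.2647] q [-0.3756  0.4412  1.4951 -0.0036  1.2204 -0.375 ] w 42.87620620276465 F [-0.0459 -0.3681 -1.0967]
R [[-0.015, 1.0, 0.001], [0.002, 0.001, -1.0], [-1.0, -0.015, -0.002]]
rot to y=+x (deg) [ 0.0399 -0.1397  0.8783]
rot to y=-x (deg) [-179.9547   -1.3792   -0.2194]
shift tool (m) [0.2031 0.0106 0.0052]
[ 673.3 -197.7   32. ]
[ 669.  -362.3   32. ]
[ 486.7 -354.1   32. ]
[ 492.3 -190.6   32. ]
```

carry_out([
  [0.02, 0.005, 0.003, 0, -0.1, 0.8],
  [0.035, 0, 0, 0, 0, 0],
  [0.045, 0, 0, 0, 0, 0],
  [0.04, 0, 0, 0, 0, 0],
  [0.015, 0, 0, 0, 0, 0],
  [0.003, 0, 0, 0, 0, 0],
  [0, 0, 0, 0, 0, 0],
  [0, 0, 0, 0, 0, 0],
])

```text
t: 28.18
ee_pos: [626.6, -227.5, 87.8]
orientation: [1.204, 1.208, -1.197]
ft_force: [0.5, 0.8, -0.9]
width: 42.9
```

```bash
python3 st.py 623 -236 38
```

```text
t 28.175 tcp [ 626.582  -227.547    87.7552] q [-0.367   0.6111  1.604   0.002   0.9196 -0.3781] w 42.85188820299203 F [ 0.5436  0.8467 -0.865 ]
R [[0.007, 1.0, 0.01], [-0.001, 0.01, -1.0], [-1.0, 0.007, 0.001]]
rot to y=+x (deg) [ 0.5687  0.0602 -0.402 ]
rot to y=-x (deg) [-179.4302    0.6295    0.0942]
shift tool (m) [ 0.0497 -0.004   0.0084]
```

carry_out([
  [0.01, -0.004, 0.0084, 0.5, 0, -0.4],
  [0.015, 0, 0, 0, 0, 0],
  [0.01, 0, 0, 0, 0, 0],
  [0.004, 0, 0, 0, 0, 0],
  [0.001, 0, 0, 0, 0, 0],
  [0, 0, 0, 0, 0, 0],
])

```text
t: 28.92
ee_pos: [623.0, -237.4, 46.1]
orientation: [1.209, 1.207, -1.209]
ft_force: [-0.8, 0.1, -1.1]
width: 42.9
```

```bash
python3 st.py 623 -236 38
```

```text
t 28.925 tcp [ 623.0433 -237.4135   46.061 ] q [-0.3813  0.6693  1.6129 -0.0015  0.8577 -0.3802] w 42.88772775895697 F [-0.7866  0.069  -1.1068]
R [[0.001, 1.0, -0.0], [-0.002, -0.0, -1.0], [-1.0, 0.001, 0.002]]
rot to y=+x (deg) [-0.0099  0.0988 -0.0667]
rot to y=-x (deg) [179.99    -0.1047  -0.1552]
shift tool (m) [ 0.0081 -0.0001 -0.0014]
```

carry_out([
  [0.003, 0, 0, 0, 0, 0],
  [0.003, 0, 0, 0, 0, 0],
  [0.002, 0, 0, 0, 0, 0],
  [0.001, 0, 0, 0, 0, 0],
  [0, 0, 0, 0, 0, 0],
])

```text
t: 29.55
ee_pos: [623.8, -237.6, 38.0]
orientation: [1.209, 1.205, -1.208]
ft_force: [-0.8, -0.1, 0.3]
width: 43.2
```

carry_out([
  [0, 0, 0, 0, 0, 0],
  [0, 0, 0, 0, 0, 0],
  [0, 0, 0, 0, 0, 0],
], grip=0.2)

```text
t: 29.92
ee_pos: [624.6, -237.9, 38.5]
orientation: [1.209, 1.204, -1.207]
ft_force: [-0.4, -0.4, 0.1]
width: 68.2
```

carry_out([
  [-0.01, 0, 0, 0, 0, 0],
  [-0.04, 0, 0, 0, 0, 0],
  [-0.06, 0, 0, 0, 0, 0],
  [-0.06, 0, 0, 0, 0, 0],
  [-0.035, 0, 0, 0, 0, 0],
  [-0.01, 0, 0, 0, 0, 0],
  [0, 0, 0, 0, 0, 0],
])

```text
t: 30.8
ee_pos: [623.0, -237.0, 261.8]
orientation: [1.209, 1.204, -1.208]
ft_force: [-0.4, 0.5, -0.9]
width: 69.8
```

```bash
python3 st.py 525 235 255
```

```text
t 30.8 tcp [ 622.9853 -236.98    261.8141] q [-0.3807  0.424   1.4786 -0.0013  1.2343 -0.3804] w 69.75605912500785 F [-0.3878  0.4586 -0.9109]
R [[0.004, 1.0, 0.0], [-0.003, 0.0, -1.0], [-1.0, 0.004, 0.003]]
rot to y=+x (deg) [ 0.005   0.167  -0.2251]
rot to y=-x (deg) [-179.9944    0.3536    0.2624]
shift tool (m) [ 0.0051 -0.098  -0.472 ]
```

carry_out([
  [0, -0.006, -0.03, 0, 0, 0],
  [0, -0.011, -0.055, 0, 0, 0],
  [0, -0.011, -0.055, 0, 0, 0],
  [0, -0.011, -0.055, 0, 0, 0],
  [0, -0.011, -0.055, 0, 0, 0],
  [0, -0.011, -0.055, 0, 0, 0],
  [0, -0.011, -0.055, 0, 0, 0],
  [0, -0.009, -0.045, 0, 0, 0],
])

```text
t: 31.8
ee_pos: [531.9, 176.6, 243.1]
orientation: [1.201, 1.221, -1.232]
ft_force: [0.8, -0.0, -0.2]
width: 70.2
```

carry_out([
  [0, -0.005, -0.025, 0, 0, 0],
  [0, 0, 0, 0, 0, 0],
  [0, 0, 0, 0, 0, 0],
  [0, 0, 0, 0, 0, 0],
])

```text
t: 32.3
ee_pos: [522.8, 202.8, 236.4]
orientation: [1.19, 1.227, -1.239]
ft_force: [0.3, -0.4, 0.1]
width: 70.4
```

```bash
cat > jar.py <<'E'
from h import *
import sys
d=snap('wrist'); a=d['pixels'].astype(int); b,g,r=a[...,0],a[...,1],a[...,2]
m=((r>150)&(g>130)&(b<110)) if sys.argv[1]=='y' else ((b>120)&(r<100)&(g<130))
m=m.astype(np.uint8); m[250:]=0
n,l,s,c=cv2.connectedComponentsWithStats(m)
for i in range(1,n):
    if s[i,4]>200: print(s[i],c[i],'at z75:',onz(d,c[i],75).round(1))
cv2.imwrite('pics/'+sys.argv[2],d['pixels'])
E
python3 st.py 525 265 255; python3 jar.py y w6.png
```

```text
t 32.3 tcp [522.7748 202.8072 236.4143] q [0.346  0.3047 1.7161 0.0052 1.1546 0.3465] w 70.44557157595817 F [ 0.2858 -0.3911  0.0583]
R [[-0.033, 0.999, -0.003], [-0.007, -0.003, -1.0], [-0.999, -0.033, 0.007]]
rot to y=+x (deg) [-0.1565  0.4025  1.917 ]
rot to y=-x (deg) [179.8172   3.0084  -0.6316]
shift tool (m) [-0.0191  0.0014 -0.0621]
[ 309   99   42   43 1389] [329.72354212 120.24406048] at z75: [523.8 264.5  75. ]
```

carry_out([
  [-0.005, 0, -0.03, -0.2, 0.4, 1.9],
  [0, 0, -0.027, 0, 0, 0],
  [0, 0, -0.004, 0, 0, 0],
  [0, 0, 0, 0, 0, 0],
  [0, 0, 0, 0, 0, 0],
])

```text
t: 32.98
ee_pos: [524.6, 260.0, 241.2]
orientation: [1.213, 1.205, -1.213]
ft_force: [0.4, 0.4, -0.3]
width: 70.4
```

carry_out([
  [0.03, 0, 0, 0, 0, 0],
  [0.045, 0, 0, 0, 0, 0],
  [0.04, 0, 0, 0, 0, 0],
  [0.02, 0, 0, 0, 0, 0],
  [0.005, 0, 0, 0, 0, 0],
  [0, 0, 0, 0, 0, 0],
  [0, 0, 0, 0, 0, 0],
])

```text
t: 33.85
ee_pos: [527.8, 255.7, 100.3]
orientation: [1.22, 1.2, -1.213]
ft_force: [0.0, 1.1, -0.2]
width: 70.2
```

```bash
python3 st.py 524 264.5 38
```

```text
t 33.85 tcp [527.8322 255.7489 100.3228] q [ 0.432   0.4952  1.7857 -0.0025  0.8557  0.4444] w 70.19503386975212 F [ 0.0068  1.0633 -0.2182]
R [[0.005, 1.0, -0.011], [0.0, -0.011, -1.0], [-1.0, 0.005, -0.0]]
rot to y=+x (deg) [-0.6159 -0.0224 -0.3039]
rot to y=-x (deg) [179.3834  -0.4757   0.0351]
shift tool (m) [ 0.0623 -0.0043 -0.0087]
```

carry_out([
  [0.02, -0.004, -0.0087, -0.6, 0, -0.3],
  [0.02, 0, 0, 0, 0, 0],
  [0.012, 0, 0, 0, 0, 0],
  [0.005, 0, 0, 0, 0, 0],
  [0, 0, 0, 0, 0, 0],
  [0, 0, 0, 0, 0, 0],
])

```text
t: 34.6
ee_pos: [524.8, 267.1, 41.8]
orientation: [1.211, 1.21, -1.204]
ft_force: [-0.8, -0.5, 0.9]
width: 70.4
```

```bash
python3 st.py 524 264.5 38
```

```text
t 34.6 tcp [524.8471 267.0549  41.8081] q [0.45   0.5876 1.8003 0.0013 0.7499 0.4472] w 70.4358947791324 F [-0.7718 -0.5066  0.8636]
R [[0.003, 1.0, 0.002], [0.002, 0.002, -1.0], [-1.0, 0.003, -0.002]]
rot to y=+x (deg) [ 0.1038 -0.1402 -0.1751]
rot to y=-x (deg) [-179.8959    0.2749   -0.2201]
shift tool (m) [ 0.0038 -0.0009  0.0026]
```

carry_out([
  [0.004, -0.001, 0.0025, 0, 0, -0.1],
  [0, 0, 0, 0, 0, 0],
])

```text
t: 34.85
ee_pos: [524.3, 264.6, 38.4]
orientation: [1.211, 1.21, -1.205]
ft_force: [0.5, 0.3, 0.0]
width: 70.3
```

carry_out([
  [0, 0, 0, 0, 0, 0],
  [0, 0, 0, 0, 0, 0],
  [0, 0, 0, 0, 0, 0],
  [0, 0, 0, 0, 0, 0],
], grip=1)

```text
t: 35.35
ee_pos: [524.7, 264.6, 38.8]
orientation: [1.212, 1.21, -1.204]
ft_force: [0.1, -1.2, -0.2]
width: 40.9
```

carry_out([
  [-0.01, 0, 0, 0, 0, 0],
  [-0.03, 0, 0, 0, 0, 0],
  [-0.045, 0, 0, 0, 0, 0],
  [-0.045, 0, 0, 0, 0, 0],
  [-0.045, 0, 0, 0, 0, 0],
  [-0.035, 0, 0, 0, 0, 0],
  [-0.012, 0, 0, 0, 0, 0],
  [0, 0, 0, 0, 0, 0],
])

```text
t: 36.35
ee_pos: [523.1, 263.4, 270.0]
orientation: [1.212, 1.21, -1.204]
ft_force: [-0.3, 0.1, -1.2]
width: 41.0
```

```bash
python3 st.py 558 -19 265
```

```text
t 36.35 tcp [523.0842 263.3623 270.0241] q [0.4453 0.2899 1.655  0.0016 1.1921 0.443 ] w 41.04623733040765 F [-0.328   0.1148 -1.1808]
R [[0.003, 1.0, 0.002], [0.003, 0.002, -1.0], [-1.0, 0.003, -0.003]]
rot to y=+x (deg) [ 0.0931 -0.1905 -0.1997]
rot to y=-x (deg) [-179.9064    0.3136   -0.299 ]
shift tool (m) [0.0042 0.0344 0.2824]
```

carry_out([
  [0, 0.004, 0.02, 0, 0, 0],
  [0, 0.006, 0.04, 0, 0, 0],
  [0, 0.007, 0.045, 0, 0, 0],
  [0, 0.007, 0.045, 0, 0, 0],
  [0, 0.007, 0.045, 0, 0, 0],
  [0, 0.006, 0.04, 0, 0, 0],
  [0, 0.004, 0.02, 0, 0, 0],
  [0, 0, 0.006, 0, 0, 0],
])

```text
t: 37.35
ee_pos: [557.8, -14.5, 254.9]
orientation: [1.197, 1.223, -1.224]
ft_force: [-0.5, -0.1, -0.1]
width: 41.3
```

carry_out([
  [0, 0, 0, 0, 0, 0],
  [0, 0, 0, 0, 0, 0],
])

```text
t: 37.6
ee_pos: [556.4, -14.6, 253.2]
orientation: [1.196, 1.226, -1.227]
ft_force: [-0.2, 0.6, -0.3]
width: 41.1
```

```bash
python3 st.py 558 -19 250; python3 - <<'E'
from h import *
w=snap('wrist','w7.png')['pixels']; s=snap('scene','s7.png')['pixels']; c=np.vstack([cv2.resize(w,(480,300)),cv2.resize(s[60:260,230:550],(480,300))]); cv2.imwrite('pics/w7c.png',c)
E
```

```text
t 37.6 tcp [556.4202 -14.6267 253.2046] q [-0.046   0.2756  1.7152 -0.0031  1.1744 -0.0454] w 41.094218571874485 F [-0.2258  0.6291 -0.2562]
R [[-0.024, 1.0, 0.001], [-0.002, 0.001, -1.0], [-1.0, -0.024, 0.002]]
rot to y=+x (deg) [0.0366 0.1011 1.3624]
rot to y=-x (deg) [-179.9507   -2.1395    0.1588]
shift tool (m) [0.0032 0.0017 0.0044]
```

View pics/w7c.png

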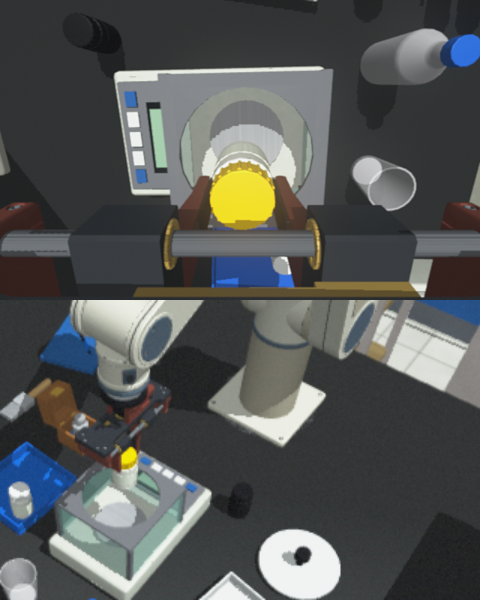

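The yellow jar is held upright over the port (cap at crop (243,199)), and the white jar stands in the blue tray. I'll check where the held cap sits relative to the TCP while aligning.

carry_out([
  [0, 0.0015, 0.0044, 0, 0.1, 1.3],
  [0, 0, 0, 0, 0, 0],
  [0, 0, 0, 0, 0, 0],
])

```text
t: 38.08
ee_pos: [558.2, -17.8, 253.8]
orientation: [1.208, 1.21, -1.205]
ft_force: [0.3, -0.1, -1.3]
width: 41.5
```

```bash
python3 st.py 558 -19 250; python3 - <<'E'
from h import *
d=snap('wrist'); a=d['pixels'].astype(int); m=((a[...,2]>190)&(a[...,1]>160)&(a[...,0]<90)); m[:, :200]=0
v,u=np.nonzero(m); print(u.min(),u.max(),v.min(),v.max())
z=ctrl.get_obs()['ee_pos'][2]+41
print(onz(d,((u.min()+u.max())/2,(v.min()+v.max())/2),z))
E
```

```text
t 38.075 tcp [558.2066 -17.7974 253.8089] q [-0.0533  0.2646  1.7286  0.0001  1.1467 -0.0566] w 41.51690071039887 F [ 0.3483 -0.0853 -1.3107]
R [[0.002, 1.0, 0.003], [0.0, 0.003, -1.0], [-1.0, 0.002, -0.0]]
rot to y=+x (deg) [ 0.1917 -0.0012 -0.1003]
rot to y=-x (deg) [-179.8083    0.1574   -0.0019]
shift tool (m) [ 0.0038 -0.0002  0.0012]
222 366 223 343
[543.85860142 -24.80052187 294.78912636]
```

carry_out([
  [0.02, 0, 0.001, 0.2, 0, 0],
  [0.035, 0, 0, 0, 0, 0],
  [0.035, -0.001, 0, 0, 0, 0],
  [0.022, 0, 0, 0, 0, 0],
  [0.005, 0, 0, 0, 0, 0],
  [0, 0, 0, 0, 0, 0],
])

```text
t: 38.88
ee_pos: [559.8, -18.6, 135.7]
orientation: [1.212, 1.205, -1.205]
ft_force: [-0.3, -0.4, -1.3]
width: 41.2
```

```bash
python3 st.py 558 -19 108.5
```

```text
t 38.875 tcp [559.8176 -18.6206 135.6761] q [-0.0546  0.4101  1.8266  0.0002  0.8986 -0.0549] w 41.18818921723076 F [-0.261  -0.3859 -1.3175]
R [[0.006, 1.0, 0.0], [-0.0, 0.0, -1.0], [-1.0, 0.006, 0.0]]
rot to y=+x (deg) [ 0.0066  0.0091 -0.3587]
rot to y=-x (deg) [-179.9925    0.5635    0.0142]
shift tool (m) [ 0.0272 -0.002   0.0004]
```

carry_out([
  [0.008, -0.002, 0, 0, 0, -0.3],
  [0.01, 0, 0, 0, 0, 0],
  [0.004, 0, 0, 0, 0, 0],
  [0.001, 0, 0, 0, 0, 0],
  [0, 0, 0, 0, 0, 0],
])

```text
t: 39.5
ee_pos: [559.4, -18.7, 113.4]
orientation: [1.211, 1.206, -1.206]
ft_force: [-0.1, 0.1, -1.0]
width: 41.3
```

carry_out([
  [0.001, -0.0015, 0, 0, 0, -0.2],
  [0.001, 0, 0, 0, 0, 0],
  [0.001, 0, 0, 0, 0, 0],
  [0, 0, 0, 0, 0, 0],
])

```text
t: 40.0
ee_pos: [558.2, -18.7, 110.7]
orientation: [1.21, 1.208, -1.208]
ft_force: [0.6, -0.4, -1.6]
width: 41.4
```

```bash
python3 st.py 558 -19 108.5
```

```text
t 40.0 tcp [558.1901 -18.7122 110.6726] q [-0.0546  0.4464  1.8412 -0.0004  0.8522 -0.0545] w 41.42816007244756 F [ 0.5989 -0.3955 -1.5893]
R [[0.002, 1.0, 0.0], [-0.0, 0.0, -1.0], [-1.0, 0.002, 0.0]]
rot to y=+x (deg) [ 0.0073  0.0237 -0.1041]
rot to y=-x (deg) [-179.9926    0.1636    0.0373]
shift tool (m) [ 0.0022 -0.0002  0.0003]
```

carry_out([
  [0.0015, 0, 0, 0, 0, 0],
  [0.001, 0, 0, 0, 0, 0],
  [0, 0, 0, 0, 0, 0],
])

```text
t: 40.38
ee_pos: [558.4, -18.9, 108.9]
orientation: [1.21, 1.207, -1.208]
ft_force: [0.0, 0.6, -0.4]
width: 41.4
```

carry_out([
  [0.0015, 0, 0, 0, 0, 0],
  [0, 0, 0, 0, 0, 0],
])

```text
t: 40.62
ee_pos: [558.7, -19.2, 109.0]
orientation: [1.209, 1.206, -1.207]
ft_force: [0.5, 0.5, -0.5]
width: 41.4
```

carry_out([
  [0, 0, 0, 0, 0, 0],
  [0, 0, 0, 0, 0, 0],
  [0, 0, 0, 0, 0, 0],
  [0, 0, 0, 0, 0, 0],
], grip=0.2)

```text
t: 41.12
ee_pos: [558.8, -19.1, 108.5]
orientation: [1.21, 1.207, -1.207]
ft_force: [-0.3, 0.3, 0.1]
width: 70.1
```

carry_out([
  [0, 0, 0, 0, 0, 0],
  [0, 0, 0, 0, 0, 0],
  [0, 0, 0, 0, 0, 0],
  [0, 0, 0, 0, 0, 0],
  [0, 0, 0, 0, 0, 0],
  [0, 0, 0, 0, 0, 0],
  [0, 0, 0, 0, 0, 0],
  [0, 0, 0, 0, 0, 0],
])

```text
t: 42.12
ee_pos: [558.8, -19.1, 108.4]
orientation: [1.209, 1.207, -1.207]
ft_force: [-0.4, 0.7, 0.1]
width: 70.4
```

```bash
python3 st.py 558 -19 107.5; python3 - <<'E'
from h import *
w=snap('wrist','w8.png')['pixels']; s=snap('scene','s8.png')['pixels']; c=np.vstack([cv2.resize(w,(480,300)),cv2.resize(s[100:260,220:476],(480,300))]); cv2.imwrite('pics/w8c.png',c)
E
```

```text
t 42.125 tcp [558.7579 -19.076  108.4421] q [-0.0549  0.4501  1.8417 -0.0012  0.847  -0.0545] w 70.38512000781589 F [-0.4498  0.7394  0.1156]
R [[0.003, 1.0, 0.0], [-0.001, 0.0, -1.0], [-1.0, 0.003, 0.001]]
rot to y=+x (deg) [ 0.0204  0.0593 -0.1569]
rot to y=-x (deg) [-179.9794    0.2465    0.0932]
shift tool (m) [ 0.0009 -0.0008 -0.0001]
```

View pics/w8c.png

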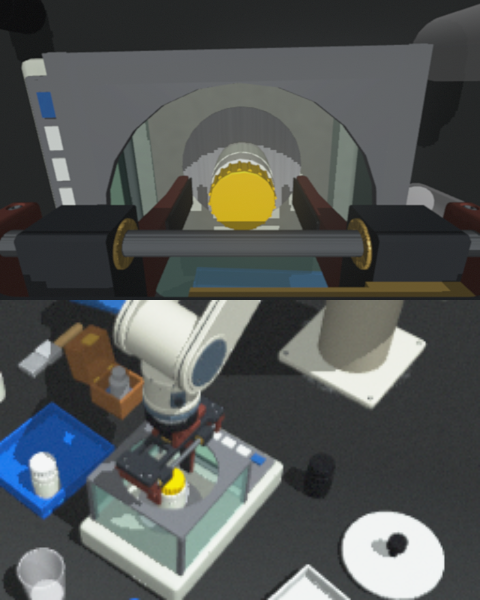

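The yellow jar stands upright and let go, clear of the fingers. I'll wait out the time, regrip, and set it at (535,-236).

carry_out([
  [0, 0, 0, 0, 0, 0],
  [0, 0, 0, 0, 0, 0],
  [0, 0, 0, 0, 0, 0],
  [0, 0, 0, 0, 0, 0],
  [0, 0, 0, 0, 0, 0],
  [0, 0, 0, 0, 0, 0],
  [0, 0, 0, 0, 0, 0],
  [0, 0, 0, 0, 0, 0],
])

```text
t: 43.22
ee_pos: [558.7, -19.1, 108.4]
orientation: [1.209, 1.207, -1.207]
ft_force: [0.4, -0.0, -0.4]
width: 70.4
```

carry_out([
  [0, 0, 0, 0, 0, 0],
  [0, 0, 0, 0, 0, 0],
  [0, 0, 0, 0, 0, 0],
  [0, 0, 0, 0, 0, 0],
  [0, 0, 0, 0, 0, 0],
  [0, 0, 0, 0, 0, 0],
  [0, 0, 0, 0, 0, 0],
  [0, 0, 0, 0, 0, 0],
])

```text
t: 44.22
ee_pos: [558.7, -19.1, 108.4]
orientation: [1.209, 1.207, -1.208]
ft_force: [-0.3, -0.5, -0.3]
width: 70.1
```

carry_out([
  [0, 0, 0, 0, 0, 0],
  [0, 0, 0, 0, 0, 0],
  [0, 0, 0, 0, 0, 0],
  [0, 0, 0, 0, 0, 0],
], grip=1)

```text
t: 44.72
ee_pos: [558.7, -19.1, 108.4]
orientation: [1.209, 1.207, -1.208]
ft_force: [0.5, -0.3, 0.4]
width: 41.4
```

carry_out([
  [-0.01, 0, 0, 0, 0, 0],
  [-0.025, 0, 0, 0, 0, 0],
  [-0.035, 0, 0, 0, 0, 0],
  [-0.035, 0, 0, 0, 0, 0],
  [-0.025, 0, 0, 0, 0, 0],
  [-0.01, 0, 0, 0, 0, 0],
  [0, 0, 0, 0, 0, 0],
  [0, 0, 0, 0, 0, 0],
])

```text
t: 45.72
ee_pos: [557.0, -18.9, 253.8]
orientation: [1.209, 1.208, -1.209]
ft_force: [-0.3, -0.6, -1.1]
width: 41.3
```

carry_out([
  [0, -0.001, 0.02, 0, 0, 0],
  [0, -0.003, 0.04, 0, 0, 0],
  [0, -0.003, 0.045, 0, 0, 0],
  [0, -0.003, 0.045, 0, 0, 0],
  [0, -0.002, 0.035, 0, 0, 0],
  [0, -0.001, 0.018, 0, 0, 0],
  [0, 0, 0, 0, 0, 0],
  [0, 0, 0, 0, 0, 0],
])

```text
t: 46.72
ee_pos: [539.1, -232.3, 246.9]
orientation: [1.205, 1.219, -1.216]
ft_force: [0.1, -0.2, -0.8]
width: 41.4
```

```bash
python3 st.py 535 -236 240
```

```text
t 46.725 tcp [ 539.0868 -232.2812  246.8945] q [-0.4254  0.3221  1.6651 -0.0032  1.1649 -0.4246] w 41.40782606279219 F [ 0.1381 -0.2453 -0.8358]
R [[-0.011, 1.0, 0.0], [0.002, 0.0, -1.0], [-1.0, -0.011, -0.002]]
rot to y=+x (deg) [ 0.0237 -0.0936  0.6185]
rot to y=-x (deg) [-179.9736   -0.9713   -0.1471]
shift tool (m) [ 0.0069 -0.004   0.0037]
```

carry_out([
  [0, -0.004, 0.0037, 0, -0.1, 0.6],
  [0.025, 0, 0, 0, 0, 0],
  [0.04, 0, 0, 0, 0, 0],
  [0.045, 0, 0, 0, 0, 0],
  [0.035, 0, 0, 0, 0, 0],
  [0.012, 0, 0, 0, 0, 0],
  [0, 0, 0, 0, 0, 0],
  [0, 0, 0, 0, 0, 0],
])

```text
t: 47.72
ee_pos: [538.2, -231.4, 90.4]
orientation: [1.204, 1.205, -1.197]
ft_force: [-0.3, -0.3, -1.0]
width: 41.1
```

```bash
python3 st.py 536 -236 38.5
```

```text
t 47.725 tcp [ 538.1864 -231.3753   90.4159] q [-0.4269  0.5072  1.7951  0.0013  0.83   -0.4376] w 41.1402072398787 F [-0.2996 -0.251  -0.9923]
R [[0.009, 1.0, 0.01], [-0.003, 0.01, -1.0], [-1.0, 0.009, 0.003]]
rot to y=+x (deg) [ 0.5635  0.1725 -0.5062]
rot to y=-x (deg) [-179.4346    0.7926    0.2701]
shift tool (m) [ 0.0519 -0.0027  0.0044]
```

carry_out([
  [0.01, -0.003, 0.0044, 0.5, 0.1, -0.5],
  [0.015, 0, 0, 0, 0, 0],
  [0.01, 0, 0, 0, 0, 0],
  [0.005, 0, 0, 0, 0, 0],
  [0.001, 0, 0, 0, 0, 0],
  [0, 0, 0, 0, 0, 0],
])

```text
t: 48.48
ee_pos: [536.6, -237.1, 48.6]
orientation: [1.208, 1.205, -1.208]
ft_force: [0.1, -0.6, -1.8]
width: 41.1
```

```bash
python3 st.py 536 -236 38.5
```

```text
t 48.475 tcp [ 536.5832 -237.0777   48.6468] q [-0.4356  0.5743  1.8037 -0.0019  0.7598 -0.4345] w 41.098399460646405 F [ 0.1396 -0.6295 -1.8063]
R [[0.003, 1.0, 0.0], [-0.003, 0.0, -1.0], [-1.0, 0.003, 0.003]]
rot to y=+x (deg) [ 0.0163  0.1583 -0.167 ]
rot to y=-x (deg) [-179.9834    0.2622    0.2487]
shift tool (m) [ 0.0101 -0.0006 -0.0011]
```

Lower, release, rise, and go over the tray for the blue jar.

carry_out([
  [0.004, 0, 0, 0, 0, 0],
  [0.003, 0, 0, 0, 0, 0],
  [0.002, 0, 0, 0, 0, 0],
  [0.0015, 0, 0, 0, 0, 0],
  [0.001, 0, 0, 0, 0, 0],
  [0, 0, 0, 0, 0, 0],
])

```text
t: 49.22
ee_pos: [537.4, -237.5, 38.7]
orientation: [1.208, 1.203, -1.207]
ft_force: [1.0, 0.3, -0.6]
width: 41.4
```

carry_out([
  [0, 0, 0, 0, 0, 0],
  [0, 0, 0, 0, 0, 0],
  [0, 0, 0, 0, 0, 0],
], grip=0.2)

```text
t: 49.6
ee_pos: [537.8, -237.7, 38.7]
orientation: [1.208, 1.203, -1.207]
ft_force: [-0.5, -0.2, -0.3]
width: 67.5
```

carry_out([
  [-0.01, 0, 0, 0, 0, 0],
  [-0.04, 0, 0, 0, 0, 0],
  [-0.06, 0, 0, 0, 0, 0],
  [-0.06, 0, 0, 0, 0, 0],
  [-0.035, 0, 0, 0, 0, 0],
  [-0.01, 0, 0, 0, 0, 0],
  [0, 0, 0, 0, 0, 0],
])

```text
t: 50.48
ee_pos: [536.0, -236.5, 262.2]
orientation: [1.208, 1.203, -1.207]
ft_force: [-0.7, 1.1, -0.1]
width: 69.9
```

carry_out([
  [0, 0.007, -0.03, 0, 0, 0],
  [0, 0.012, -0.055, 0, 0, 0],
  [0, 0.012, -0.055, 0, 0, 0],
  [0, 0.012, -0.055, 0, 0, 0],
  [0, 0.012, -0.055, 0, 0, 0],
  [0, 0.012, -0.055, 0, 0, 0],
  [0, 0.012, -0.055, 0, 0, 0],
  [0, 0.011, -0.045, 0, 0, 0],
])

```text
t: 51.48
ee_pos: [620.6, 177.3, 241.4]
orientation: [1.2, 1.219, -1.232]
ft_force: [1.1, -0.2, 0.5]
width: 70.3
```

carry_out([
  [0, 0.006, -0.02, 0, 0, 0],
  [0, 0, 0, 0, 0, 0],
  [0, 0, 0, 0, 0, 0],
  [0, 0, 0, 0, 0, 0],
])

```text
t: 51.98
ee_pos: [624.2, 196.8, 235.3]
orientation: [1.192, 1.224, -1.239]
ft_force: [-0.0, 0.3, -0.6]
width: 70.1
```

```bash
python3 st.py 624 258 250; python3 jar.py b w9.png
```

```text
t 51.975 tcp [624.2372 196.8294 235.2881] q [0.2866 0.4476 1.5042 0.0013 1.2216 0.2908] w 70.09281643874489 F [-0.0461  0.3056 -0.5562]
R [[-0.031, 1.0, -0.005], [-0.008, -0.005, -1.0], [-0.999, -0.031, 0.008]]
rot to y=+x (deg) [-0.2654  0.4509  1.7711]
rot to y=-x (deg) [179.7117   2.7779  -0.7072]
shift tool (m) [-0.0152 -0.001  -0.0611]
[ 309  100   41   43 1340] [329.2119403  121.24104478] at z75: [625.2 257.5  75. ]
```

carry_out([
  [-0.005, 0, -0.03, -0.3, 0.4, 1.7],
  [0, 0, -0.027, 0, 0, 0],
  [0, 0, -0.004, 0, 0, 0],
  [0, 0, 0, 0, 0, 0],
  [0, 0, 0, 0, 0, 0],
])

```text
t: 52.65
ee_pos: [625.5, 253.0, 241.6]
orientation: [1.213, 1.205, -1.213]
ft_force: [-0.4, 0.8, -0.0]
width: 70.3
```

carry_out([
  [0.03, 0, 0, 0, 0, 0],
  [0.045, 0, 0, 0, 0, 0],
  [0.04, 0, 0, 0, 0, 0],
  [0.02, 0, 0, 0, 0, 0],
  [0.005, 0, 0, 0, 0, 0],
  [0, 0, 0, 0, 0, 0],
  [0, 0, 0, 0, 0, 0],
])

```text
t: 53.52
ee_pos: [629.9, 249.3, 102.6]
orientation: [1.221, 1.199, -1.21]
ft_force: [0.0, 0.4, -0.9]
width: 70.2
```

```bash
python3 st.py 625 257.5 38
```

```text
t 53.525 tcp [629.9487 249.3414 102.6273] q [ 0.3605  0.6056  1.5718 -0.0029  0.9562  0.3724] w 70.23717881149479 F [ 0.004   0.371  -0.9103]
R [[0.008, 1.0, -0.01], [0.001, -0.01, -1.0], [-1.0, 0.008, -0.001]]
rot to y=+x (deg) [-0.5836 -0.0365 -0.4785]
rot to y=-x (deg) [179.4149  -0.7492   0.0572]
shift tool (m) [ 0.0646 -0.0056 -0.0081]
```

carry_out([
  [0.02, -0.0055, -0.008, -0.6, 0, -0.5],
  [0.02, 0, 0, 0, 0, 0],
  [0.012, 0, 0, 0, 0, 0],
  [0.005, 0, 0, 0, 0, 0],
  [0, 0, 0, 0, 0, 0],
  [0, 0, 0, 0, 0, 0],
])

```text
t: 54.28
ee_pos: [624.9, 258.6, 42.6]
orientation: [1.209, 1.21, -1.207]
ft_force: [0.3, 1.2, -0.2]
width: 70.0
```

carry_out([
  [0.006, -0.001, 0.0025, 0, 0, -0.1],
  [0, 0, 0, 0, 0, 0],
])

```text
t: 54.52
ee_pos: [624.3, 256.0, 37.0]
orientation: [1.209, 1.211, -1.207]
ft_force: [0.3, 0.4, -0.1]
width: 70.0
```

```bash
python3 st.py 625 257.5 38
```

```text
t 54.525 tcp [624.3293 256.0208  37.0449] q [0.3707 0.6916 1.5941 0.0021 0.8553 0.3679] w 69.96360115865909 F [ 0.3388  0.3739 -0.0764]
R [[-0.0, 1.0, 0.001], [0.002, 0.001, -1.0], [-1.0, -0.0, -0.002]]
rot to y=+x (deg) [ 0.0808 -0.0974  0.0057]
rot to y=-x (deg) [-179.9191   -0.0089   -0.1529]
shift tool (m) [-0.001   0.0007 -0.0015]
```

carry_out([
  [0, 0, 0, 0, 0, 0],
  [0, 0, 0, 0, 0, 0],
  [0, 0, 0, 0, 0, 0],
  [0, 0, 0, 0, 0, 0],
], grip=1)

```text
t: 55.02
ee_pos: [624.9, 256.1, 37.8]
orientation: [1.21, 1.211, -1.206]
ft_force: [-0.4, 0.3, 0.6]
width: 42.6
```

carry_out([
  [-0.01, 0, 0, 0, 0, 0],
  [-0.03, 0, 0, 0, 0, 0],
  [-0.045, 0, 0, 0, 0, 0],
  [-0.045, 0, 0, 0, 0, 0],
  [-0.045, 0, 0, 0, 0, 0],
  [-0.035, 0, 0, 0, 0, 0],
  [-0.012, 0, 0, 0, 0, 0],
  [0, 0, 0, 0, 0, 0],
])

```text
t: 56.02
ee_pos: [623.1, 255.2, 267.6]
orientation: [1.208, 1.212, -1.209]
ft_force: [-0.4, 1.1, -2.4]
width: 43.0
```

carry_out([
  [0, -0.004, 0.02, 0, 0, 0],
  [0, -0.009, 0.04, 0, 0, 0],
  [0, -0.01, 0.045, 0, 0, 0],
  [0, -0.01, 0.045, 0, 0, 0],
  [0, -0.01, 0.045, 0, 0, 0],
  [0, -0.009, 0.04, 0, 0, 0],
  [0, -0.004, 0.02, 0, 0, 0],
  [0, 0, 0.003, 0, 0, 0],
])

```text
t: 57.02
ee_pos: [553.9, -18.7, 253.0]
orientation: [1.193, 1.226, -1.231]
ft_force: [-0.3, -0.1, -1.3]
width: 42.7
```

carry_out([
  [0, 0, 0, 0, 0, 0],
  [0, 0, 0, 0, 0, 0],
])

```text
t: 57.28
ee_pos: [553.0, -18.4, 251.6]
orientation: [1.192, 1.228, -1.233]
ft_force: [0.2, -0.1, -1.8]
width: 43.3
```

```bash
python3 st.py 558 -19 250
```

```text
t 57.275 tcp [553.0218 -18.4364 251.6047] q [-0.0516  0.2752  1.7198 -0.0058  1.1761 -0.0494] w 43.27239274000568 F [ 0.2471 -0.0711 -1.8025]
R [[-0.03, 1.0, 0.0], [-0.004, 0.0, -1.0], [-1.0, -0.03, 0.004]]
rot to y=+x (deg) [0.0074 0.2191 1.7023]
rot to y=-x (deg) [-179.9724   -2.6737    0.3442]
shift tool (m) [0.0015 0.005  0.0006]
```

carry_out([
  [0, 0.0045, 0.0006, 0, 0.2, 1.6],
  [0, 0, 0, 0, 0, 0],
  [0, 0, 0, 0, 0, 0],
])

```text
t: 57.65
ee_pos: [558.1, -17.3, 251.2]
orientation: [1.207, 1.211, -1.207]
ft_force: [0.6, -0.1, -1.7]
width: 42.9
```

carry_out([
  [0.02, 0, 0, 0, 0, 0],
  [0.035, 0, 0, 0, 0, 0],
  [0.035, -0.001, 0, 0, 0, 0],
  [0.022, 0, 0, 0, 0, 0],
  [0.005, 0, 0, 0, 0, 0],
  [0, 0, 0, 0, 0, 0],
])

```text
t: 58.4
ee_pos: [559.7, -16.4, 133.3]
orientation: [1.208, 1.207, -1.202]
ft_force: [0.0, 0.3, -1.9]
width: 42.9
```

```bash
python3 st.py 558 -19 107.5
```

```text
t 58.4 tcp [559.6572 -16.3911 133.2838] q [-0.0506  0.4137  1.8277  0.0002  0.8951 -0.0552] w 42.89989265143759 F [ 0.0071  0.3207 -1.9308]
R [[0.005, 1.0, 0.004], [-0.0, 0.004, -1.0], [-1.0, 0.005, 0.0]]
rot to y=+x (deg) [ 0.2499  0.0043 -0.2887]
rot to y=-x (deg) [-179.7495    0.4528    0.0068]
shift tool (m) [ 0.0258 -0.0018  0.0026]
```

carry_out([
  [0.008, -0.002, 0.0025, 0.2, 0, -0.3],
  [0.008, 0, 0, 0, 0, 0],
  [0.003, 0, 0, 0, 0, 0],
  [0.001, 0, 0, 0, 0, 0],
  [0, 0, 0, 0, 0, 0],
])

```text
t: 59.02
ee_pos: [559.4, -19.2, 114.4]
orientation: [1.21, 1.206, -1.206]
ft_force: [0.2, 0.7, -1.3]
width: 43.2
```

carry_out([
  [0.001, -0.0015, 0, 0, 0, -0.2],
  [0.001, 0, 0, 0, 0, 0],
  [0.001, 0, 0, 0, 0, 0],
  [0, 0, 0, 0, 0, 0],
])

```text
t: 59.52
ee_pos: [558.0, -19.2, 111.6]
orientation: [1.209, 1.209, -1.208]
ft_force: [-0.2, 0.2, -0.2]
width: 43.4
```

```bash
python3 st.py 558 -19 107.5
```

```text
t 59.525 tcp [558.0424 -19.1696 111.5772] q [-0.0555  0.4454  1.8402 -0.0004  0.8553 -0.0559] w 43.38259774188566 F [-0.2082  0.2383 -0.2166]
R [[0.001, 1.0, 0.001], [-0.0, 0.001, -1.0], [-1.0, 0.001, 0.0]]
rot to y=+x (deg) [ 0.0372  0.0198 -0.0417]
rot to y=-x (deg) [-179.9628    0.0656    0.0311]
shift tool (m) [ 0.0041 -0.     -0.0002]
```

carry_out([
  [0.0015, 0, 0, 0, 0, 0],
  [0.0015, 0, 0, 0, 0, 0],
  [0.001, 0, 0, 0, 0, 0],
  [0, 0, 0, 0, 0, 0],
])

```text
t: 60.02
ee_pos: [558.2, -19.2, 107.8]
orientation: [1.209, 1.208, -1.208]
ft_force: [-0.5, 0.1, 0.6]
width: 43.1
```

carry_out([
  [0.0015, 0, 0, 0, 0, 0],
  [0.0005, 0, 0, 0, 0, 0],
  [0, 0, 0, 0, 0, 0],
])

```text
t: 60.4
ee_pos: [558.3, -19.2, 107.8]
orientation: [1.209, 1.208, -1.208]
ft_force: [-0.7, 0.5, -0.5]
width: 42.7
```

carry_out([
  [0, 0, 0, 0, 0, 0],
  [0, 0, 0, 0, 0, 0],
  [0, 0, 0, 0, 0, 0],
  [0, 0, 0, 0, 0, 0],
], grip=0.2)

```text
t: 60.9
ee_pos: [559.2, -19.3, 107.7]
orientation: [1.21, 1.207, -1.207]
ft_force: [1.2, -0.0, 0.2]
width: 70.4
```

carry_out([
  [0, 0, 0, 0, 0, 0],
  [0, 0, 0, 0, 0, 0],
  [0, 0, 0, 0, 0, 0],
  [0, 0, 0, 0, 0, 0],
  [0, 0, 0, 0, 0, 0],
  [0, 0, 0, 0, 0, 0],
  [0, 0, 0, 0, 0, 0],
  [0, 0, 0, 0, 0, 0],
])

```text
t: 61.9
ee_pos: [559.0, -19.3, 107.5]
orientation: [1.209, 1.207, -1.207]
ft_force: [1.1, 0.5, -0.5]
width: 70.2
```

carry_out([
  [0, 0, 0, 0, 0, 0],
  [0, 0, 0, 0, 0, 0],
  [0, 0, 0, 0, 0, 0],
  [0, 0, 0, 0, 0, 0],
  [0, 0, 0, 0, 0, 0],
  [0, 0, 0, 0, 0, 0],
  [0, 0, 0, 0, 0, 0],
  [0, 0, 0, 0, 0, 0],
])

```text
t: 62.9
ee_pos: [559.0, -19.3, 107.5]
orientation: [1.209, 1.207, -1.207]
ft_force: [0.3, 0.5, -0.4]
width: 70.3
```

```bash
python3 st.py 558 -19 107.5; python3 - <<'E'
from h import *
w=snap('wrist','w10.png')['pixels']; s=snap('scene','s10.png')['pixels']; c=np.vstack([cv2.resize(w,(480,300)),cv2.resize(s[100:260,200:456],(480,300))]); cv2.imwrite('pics/w10c.png',c)
E
```

```text
t 62.9 tcp [558.9978 -19.2531 107.5333] q [-0.0555  0.4519  1.8414 -0.0005  0.8458 -0.0559] w 70.31814976552383 F [ 0.2807  0.5439 -0.4097]
R [[0.002, 1.0, 0.001], [-0.0, 0.001, -1.0], [-1.0, 0.002, 0.0]]
rot to y=+x (deg) [ 0.0393  0.0286 -0.1379]
rot to y=-x (deg) [-179.9606    0.2165    0.0449]
shift tool (m) [ 0.     -0.001  -0.0003]
```

View pics/w10c.png

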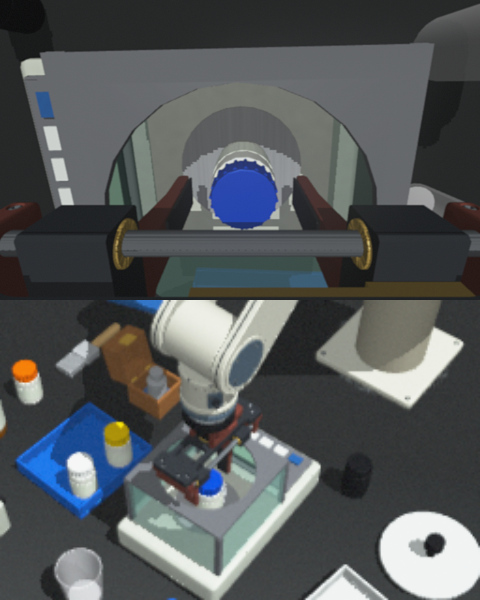

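Blue stands upright and let go on the pan, with white and yellow in the blue tray. I'll wait 1.25 s more, then carry it to (580,-310).

carry_out([
  [0, 0, 0, 0, 0, 0],
  [0, 0, 0, 0, 0, 0],
  [0, 0, 0, 0, 0, 0],
  [0, 0, 0, 0, 0, 0],
  [0, 0, 0, 0, 0, 0],
  [0, 0, 0, 0, 0, 0],
  [0, 0, 0, 0, 0, 0],
  [0, 0, 0, 0, 0, 0],
])

```text
t: 64.0
ee_pos: [559.0, -19.3, 107.5]
orientation: [1.209, 1.207, -1.207]
ft_force: [0.5, -0.3, 0.0]
width: 70.2
```

carry_out([
  [0, 0, 0, 0, 0, 0],
  [0, 0, 0, 0, 0, 0],
])

```text
t: 64.25
ee_pos: [559.0, -19.2, 107.5]
orientation: [1.209, 1.207, -1.207]
ft_force: [-0.2, 0.4, -0.1]
width: 70.0
```

carry_out([
  [0, 0, 0, 0, 0, 0],
  [0, 0, 0, 0, 0, 0],
  [0, 0, 0, 0, 0, 0],
  [0, 0, 0, 0, 0, 0],
], grip=1)

```text
t: 64.75
ee_pos: [558.8, -19.3, 107.6]
orientation: [1.209, 1.208, -1.207]
ft_force: [-1.8, 0.8, 2.6]
width: 42.4
```

carry_out([
  [-0.01, 0, 0, 0, 0, 0],
  [-0.025, 0, 0, 0, 0, 0],
  [-0.035, 0, 0, 0, 0, 0],
  [-0.035, 0, 0, 0, 0, 0],
  [-0.03, 0, 0, 0, 0, 0],
  [-0.015, 0, 0, 0, 0, 0],
  [0, 0, 0, 0, 0, 0],
  [0, 0, 0, 0, 0, 0],
])

```text
t: 65.75
ee_pos: [557.0, -19.1, 262.5]
orientation: [1.208, 1.21, -1.209]
ft_force: [0.2, -0.0, -2.4]
width: 42.7
```

carry_out([
  [0, 0.002, 0.02, 0, 0, 0],
  [0, 0.004, 0.045, 0, 0, 0],
  [0, 0.006, 0.055, 0, 0, 0],
  [0, 0.006, 0.055, 0, 0, 0],
  [0, 0.005, 0.05, 0, 0, 0],
  [0, 0.003, 0.035, 0, 0, 0],
  [0, 0.001, 0.015, 0, 0, 0],
  [0, 0, 0, 0, 0, 0],
])

```text
t: 66.75
ee_pos: [580.0, -308.1, 252.0]
orientation: [1.205, 1.223, -1.218]
ft_force: [-1.0, 0.4, -1.8]
width: 43.1
```

carry_out([
  [0, 0, 0, 0, 0, 0],
  [0, 0, 0, 0, 0, 0],
])

```text
t: 67.0
ee_pos: [579.7, -305.8, 251.5]
orientation: [1.204, 1.225, -1.217]
ft_force: [-0.0, 1.0, -1.2]
width: 43.2
```

```bash
python3 st.py 580 -310 240
```

```text
t 67.0 tcp [ 579.6815 -305.8486  251.4845] q [-0.502   0.4262  1.4992 -0.0034  1.2321 -0.5032] w 43.2108834084553 F [-0.026   0.9844 -1.1742]
R [[-0.016, 1.0, 0.002], [0.005, 0.002, -1.0], [-1.0, -0.016, -0.005]]
rot to y=+x (deg) [ 0.1328 -0.278   0.8891]
rot to y=-x (deg) [-179.8613   -1.3956   -0.4364]
shift tool (m) [0.0115 0.0005 0.0042]
```

carry_out([
  [0, 0, 0.004, 0.1, -0.3, 0.9],
  [0.025, 0, 0, 0, 0, 0],
  [0.04, 0, 0, 0, 0, 0],
  [0.045, 0, 0, 0, 0, 0],
  [0.035, 0, 0, 0, 0, 0],
  [0.012, 0, 0, 0, 0, 0],
  [0, 0, 0, 0, 0, 0],
  [0, 0, 0, 0, 0, 0],
])

```text
t: 68.0
ee_pos: [584.6, -308.2, 96.5]
orientation: [1.206, 1.198, -1.198]
ft_force: [0.3, -0.4, -1.5]
width: 42.6
```

```bash
python3 st.py 580 -310 38
```

```text
t 68.0 tcp [ 584.59   -308.1965   96.528 ] q [-0.5035  0.5893  1.6204  0.0008  0.9176 -0.5105] w 42.6140828730848 F [ 0.3434 -0.413  -1.5337]
R [[0.013, 1.0, 0.006], [-0.006, 0.007, -1.0], [-1.0, 0.013, 0.006]]
rot to y=+x (deg) [ 0.3744  0.3638 -0.7326]
rot to y=-x (deg) [-179.6211    1.1484    0.5702]
shift tool (m) [ 0.0585 -0.0053  0.0014]
```

carry_out([
  [0.015, -0.005, 0.001, 0.3, 0.3, -0.7],
  [0.015, 0, 0, 0, 0, 0],
  [0.01, 0, 0, 0, 0, 0],
  [0.005, 0, 0, 0, 0, 0],
  [0.002, 0, 0, 0, 0, 0],
  [0, 0, 0, 0, 0, 0],
])

```text
t: 68.75
ee_pos: [580.8, -310.4, 48.4]
orientation: [1.208, 1.206, -1.208]
ft_force: [0.8, 0.5, -2.1]
width: 42.9
```

```bash
python3 st.py 580 -310 38
```

```text
t 68.75 tcp [ 580.8122 -310.3602   48.4087] q [-0.5084  0.6557  1.634  -0.0011  0.8481 -0.5084] w 42.85361245700831 F [ 0.7649  0.4628 -2.051 ]
R [[0.003, 1.0, 0.001], [-0.003, 0.001, -1.0], [-1.0, 0.003, 0.003]]
rot to y=+x (deg) [ 0.0427  0.146  -0.1662]
rot to y=-x (deg) [-179.957     0.261     0.2293]
shift tool (m) [ 0.0104 -0.0008 -0.0004]
```

carry_out([
  [0.004, -0.0008, 0, 0, 0, 0],
  [0.003, 0, 0, 0, 0, 0],
  [0.002, 0, 0, 0, 0, 0],
  [0.0015, 0, 0, 0, 0, 0],
  [0.001, 0, 0, 0, 0, 0],
  [0, 0, 0, 0, 0, 0],
])

```text
t: 69.5
ee_pos: [580.8, -310.9, 37.8]
orientation: [1.208, 1.204, -1.207]
ft_force: [-1.2, 0.3, -0.9]
width: 42.8
```

carry_out([
  [0, 0, 0, 0, 0, 0],
  [0, 0, 0, 0, 0, 0],
  [0, 0, 0, 0, 0, 0],
], grip=0.2)

```text
t: 69.88
ee_pos: [581.6, -311.3, 38.5]
orientation: [1.208, 1.202, -1.206]
ft_force: [0.8, -0.0, -0.3]
width: 68.3
```

carry_out([
  [-0.01, 0, 0, 0, 0, 0],
  [-0.04, 0, 0, 0, 0, 0],
  [-0.06, 0, 0, 0, 0, 0],
  [-0.06, 0, 0, 0, 0, 0],
  [-0.035, 0, 0, 0, 0, 0],
  [-0.01, 0, 0, 0, 0, 0],
  [0, 0, 0, 0, 0, 0],
])

```text
t: 70.75
ee_pos: [579.4, -309.8, 261.4]
orientation: [1.208, 1.203, -1.207]
ft_force: [-0.4, 0.7, -0.9]
width: 70.5
```

carry_out([
  [0, -0.012, -0.03, 0, 0, 0],
  [0, -0.022, -0.057, 0, 0, 0],
  [0, -0.022, -0.057, 0, 0, 0],
  [0, -0.022, -0.057, 0, 0, 0],
  [0, -0.022, -0.057, 0, 0, 0],
  [0, -0.022, -0.057, 0, 0, 0],
  [0, -0.022, -0.057, 0, 0, 0],
  [0, -0.022, -0.057, 0, 0, 0],
])

```text
t: 71.75
ee_pos: [402.8, 124.6, 245.1]
orientation: [1.205, 1.22, -1.229]
ft_force: [0.2, 0.8, 0.3]
width: 70.6
```

carry_out([
  [0, -0.016, -0.05, 0, 0, 0],
  [0, -0.006, -0.025, 0, 0, 0],
  [0, 0, 0, 0, 0, 0],
  [0, 0, 0, 0, 0, 0],
  [0, 0, 0, 0, 0, 0],
])

```text
t: 72.38
ee_pos: [374.5, 201.5, 238.6]
orientation: [1.191, 1.227, -1.237]
ft_force: [-0.4, 0.5, 0.0]
width: 70.4
```

```bash
python3 st.py 372 301 250; python3 - <<'E'
from h import *
d=snap('wrist','w11.png'); w=d['pixels'].copy(); s=snap('scene','s11.png')['pixels']
for p,c in(((372,301,53),(0,0,255)),((371,302,13),(0,255,0))): cv2.drawMarker(w,tuple(int(v) for v in proj(d,p)),c,0,8)
for k in np.linspace(0,6.28,40): cv2.circle(w,tuple(int(v) for v in proj(d,[371+84*np.cos(k),302+84*np.sin(k),13])),1,(0,0,255),-1)
c=np.vstack([cv2.resize(w,(480,300)),cv2.resize(s[100:260,200:456],(480,300))]); cv2.imwrite('pics/w11c.png',c)
E
```

```text
t 72.375 tcp [374.5319 201.5153 238.5681] q [0.459  0.0862 1.9894 0.0095 1.0972 0.4565] w 70.36743521504667 F [-0.395   0.4827  0.0033]
R [[-0.032, 0.999, -0.002], [-0.006, -0.002, -1.0], [-0.999, -0.032, 0.006]]
rot to y=+x (deg) [-0.1066  0.3608  1.816 ]
rot to y=-x (deg) [179.8699   2.8507  -0.5664]
shift tool (m) [-0.012  -0.0031 -0.0994]
```

View pics/w11c.png

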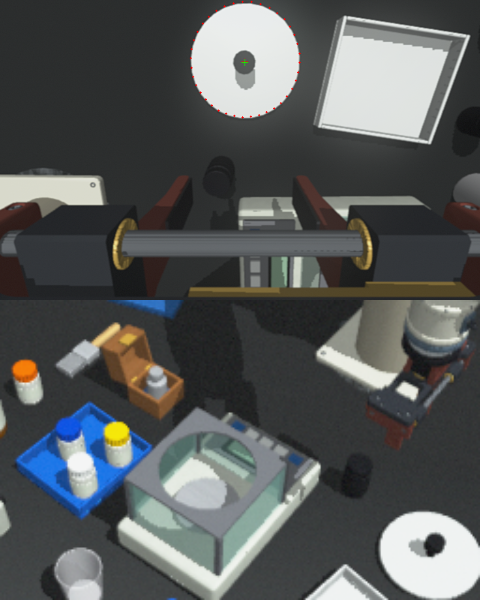

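The cover matches my estimate of (371,302), and all three jars stand upright in the blue tray. Next, grasp the cover's knob.

carry_out([
  [0, -0.001, -0.03, -0.1, 0.4, 1.8],
  [0, -0.001, -0.04, 0, 0, 0],
  [0, 0, -0.022, 0, 0, 0],
  [0, 0, -0.004, 0, 0, 0],
  [0, 0, 0, 0, 0, 0],
  [0, 0, 0, 0, 0, 0],
], grip=0.3)

```text
t: 73.22
ee_pos: [375.1, 295.7, 239.0]
orientation: [1.217, 1.204, -1.213]
ft_force: [-0.8, 0.7, -0.2]
width: 61.2
```

carry_out([
  [0.03, 0, 0, 0, 0, 0],
  [0.045, 0, 0, 0, 0, 0],
  [0.04, 0, 0, 0, 0, 0],
  [0.02, 0, 0, 0, 0, 0],
  [0.005, 0, 0, 0, 0, 0],
  [0, 0, 0, 0, 0, 0],
  [0, 0, 0, 0, 0, 0],
])

```text
t: 74.1
ee_pos: [378.5, 292.9, 98.4]
orientation: [1.226, 1.2, -1.212]
ft_force: [0.5, 0.1, 0.1]
width: 61.0
```

```bash
python3 st.py 371.5 301.5 25
```

```text
t 74.1 tcp [378.535  292.8591  98.4442] q [ 0.6344  0.3656  2.0244 -0.0017  0.7435  0.6497] w 60.997173158685484 F [0.4526 0.13   0.0846]
R [[0.007, 1.0, -0.014], [0.004, -0.014, -1.0], [-1.0, 0.007, -0.004]]
rot to y=+x (deg) [-0.8064 -0.2233 -0.4088]
rot to y=-x (deg) [179.1921  -0.6392   0.3492]
shift tool (m) [ 0.0734 -0.0077 -0.0083]
```

carry_out([
  [0.02, -0.0075, -0.008, -0.8, -0.2, -0.4],
  [0.02, 0, 0, 0, 0, 0],
  [0.012, 0, 0, 0, 0, 0],
  [0.005, 0, 0, 0, 0, 0],
  [0, 0, 0, 0, 0, 0],
  [0, 0, 0, 0, 0, 0],
])

```text
t: 74.85
ee_pos: [371.4, 303.7, 39.6]
orientation: [1.211, 1.211, -1.204]
ft_force: [0.7, -0.3, 0.6]
width: 61.6
```

```bash
python3 st.py 371.5 301.5 25
```

```text
t 74.85 tcp [371.3836 303.6992  39.6011] q [0.6602 0.4796 2.0422 0.0012 0.6162 0.6569] w 61.55066979673763 F [ 0.6669 -0.2724  0.5586]
R [[0.002, 1.0, 0.002], [0.003, 0.002, -1.0], [-1.0, 0.002, -0.003]]
rot to y=+x (deg) [ 0.1321 -0.1583 -0.1392]
rot to y=-x (deg) [-179.8676    0.2185   -0.2484]
shift tool (m) [0.0146 0.0001 0.0022]
```

carry_out([
  [0.006, 0, 0.002, 0.1, -0.1, -0.1],
  [0.006, 0, 0, 0, 0, 0],
  [0.002, 0, 0, 0, 0, 0],
  [0, 0, 0, 0, 0, 0],
])

```text
t: 75.35
ee_pos: [372.0, 301.9, 25.4]
orientation: [1.211, 1.209, -1.207]
ft_force: [-1.0, 0.6, -1.3]
width: 61.5
```

carry_out([
  [0, 0, 0, 0, 0, 0],
  [0, 0, 0, 0, 0, 0],
  [0, 0, 0, 0, 0, 0],
  [0, 0, 0, 0, 0, 0],
], grip=1)

```text
t: 75.85
ee_pos: [372.1, 302.0, 25.6]
orientation: [1.212, 1.209, -1.206]
ft_force: [-0.2, 0.0, -1.4]
width: 30.3
```

```bash
python3 st.py 371.5 301.5 25
```

```text
t 75.85 tcp [372.1409 301.9539  25.6134] q [0.6566 0.5071 2.0462 0.0006 0.5853 0.656 ] w 30.333243651848047 F [-0.2346  0.0294 -1.4281]
R [[0.002, 1.0, 0.0], [0.002, 0.0, -1.0], [-1.0, 0.002, -0.002]]
rot to y=+x (deg) [ 0.008  -0.1215 -0.1266]
rot to y=-x (deg) [-179.9918    0.1989   -0.1908]
shift tool (m) [ 0.0006 -0.0006  0.0005]
```

carry_out([
  [-0.01, 0, 0, 0, 0, 0],
  [-0.025, 0, 0, 0, 0, 0],
  [-0.04, 0, 0, 0, 0, 0],
  [-0.045, 0, 0, 0, 0, 0],
  [-0.045, 0, 0, 0, 0, 0],
  [-0.035, 0, 0, 0, 0, 0],
  [-0.015, 0, 0, 0, 0, 0],
  [0, 0, 0, 0, 0, 0],
])

```text
t: 76.85
ee_pos: [370.5, 300.6, 251.2]
orientation: [1.212, 1.209, -1.206]
ft_force: [0.0, -0.5, -1.5]
width: 30.4
```

carry_out([
  [0, 0.008, 0.013, 0, 0, 0],
  [0, 0.015, 0.025, 0, 0, 0],
  [0, 0.02, 0.033, 0, 0, 0],
  [0, 0.022, 0.035, 0, 0, 0],
  [0, 0.022, 0.035, 0, 0, 0],
  [0, 0.022, 0.035, 0, 0, 0],
  [0, 0.022, 0.035, 0, 0, 0],
  [0, 0.02, 0.033, 0, 0, 0],
])

```text
t: 77.85
ee_pos: [521.4, 43.1, 242.1]
orientation: [1.198, 1.218, -1.216]
ft_force: [0.5, 0.9, -1.9]
width: 30.8
```

carry_out([
  [0, 0.018, 0.028, 0, 0, 0],
  [0, 0.012, 0.018, 0, 0, 0],
  [0, 0.006, 0.009, 0, 0, 0],
  [0, 0, 0, 0, 0, 0],
  [0, 0, 0, 0, 0, 0],
  [0, 0, 0, 0, 0, 0],
])

```text
t: 78.6
ee_pos: [555.8, -16.5, 237.3]
orientation: [1.196, 1.223, -1.225]
ft_force: [-0.2, 0.1, -1.3]
width: 30.4
```

```bash
python3 st.py 558 -19 250; python3 - <<'E'
from h import *
d=snap('wrist','w12.png'); w=d['pixels'].copy(); s=snap('scene','s12.png')['pixels']
c=np.vstack([cv2.resize(w,(480,300)),cv2.resize(s[100:260,200:456],(480,300))]); cv2.imwrite('pics/w12c.png',c)
E
```

```text
t 78.6 tcp [555.79   -16.5205 237.315 ] q [-0.0488  0.2897  1.7347 -0.0042  1.1377 -0.0485] w 30.432387932142866 F [-0.2393  0.0618 -1.2712]
R [[-0.021, 1.0, 0.002], [-0.003, 0.001, -1.0], [-1.0, -0.021, 0.003]]
rot to y=+x (deg) [0.0848 0.1592 1.1858]
rot to y=-x (deg) [-179.9054   -1.8617    0.2499]
shift tool (m) [-0.0127  0.0019  0.0025]
```

View pics/w12c.png

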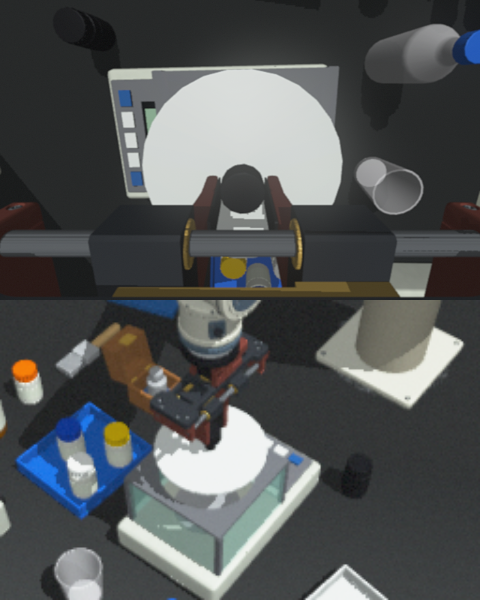

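The cover is held level over the port. I'll align it and lower it slowly; I expect the flange to seat at TCP z of about 187.6.

carry_out([
  [0, 0.002, 0.003, 0.1, 0.1, 1.1],
  [0, 0, 0, 0, 0, 0],
  [0, 0, 0, 0, 0, 0],
])

```text
t: 79.08
ee_pos: [557.9, -19.2, 237.7]
orientation: [1.208, 1.208, -1.209]
ft_force: [-0.3, 0.5, -1.7]
width: 30.6
```

carry_out([
  [0.01, 0, 0, 0, 0, 0],
  [0.012, 0, 0, 0, 0, 0],
  [0.008, 0, 0, 0, 0, 0],
  [0.002, 0, 0, 0, 0, 0],
  [0, 0, 0, 0, 0, 0],
])

```text
t: 79.7
ee_pos: [557.4, -19.3, 202.5]
orientation: [1.208, 1.21, -1.21]
ft_force: [0.3, 0.4, -1.5]
width: 30.1
```

```bash
python3 st.py 558.3 -19.8 187.6
```

```text
t 79.7 tcp [557.3952 -19.268  202.4546] q [-0.0553  0.3222  1.7771 -0.0011  1.0435 -0.0552] w 30.070222654143436 F [ 0.3475  0.3891 -1.4597]
R [[-0.001, 1.0, 0.0], [-0.001, 0.0, -1.0], [-1.0, -0.001, 0.001]]
rot to y=+x (deg) [0.0221 0.0502 0.0678]
rot to y=-x (deg) [-179.9778   -0.1065    0.0789]
shift tool (m) [0.0149 0.0009 0.0005]
```

carry_out([
  [0.004, 0.001, 0.0005, 0, 0, 0],
  [0.004, 0, 0, 0, 0, 0],
  [0.002, 0, 0, 0, 0, 0],
  [0, 0, 0, 0, 0, 0],
])

```text
t: 80.2
ee_pos: [558.9, -19.8, 192.3]
orientation: [1.208, 1.209, -1.209]
ft_force: [0.1, -0.9, -1.6]
width: 30.8
```

carry_out([
  [0.001, 0, 0, 0, 0, 0],
  [0.001, 0, 0, 0, 0, 0],
  [0.001, 0, 0, 0, 0, 0],
  [0, 0, 0, 0, 0, 0],
])

```text
t: 80.7
ee_pos: [559.1, -19.8, 189.4]
orientation: [1.208, 1.208, -1.209]
ft_force: [0.0, 0.2, -1.6]
width: 30.8
```

```bash
python3 st.py 558.3 -19.8 187.6
```

```text
t 80.7 tcp [559.1011 -19.8253 189.4151] q [-0.0561  0.3399  1.7855 -0.0011  1.0156 -0.056 ] w 30.812296655587843 F [ 0.0453  0.1508 -1.643 ]
R [[0.001, 1.0, 0.0], [-0.001, 0.0, -1.0], [-1.0, 0.001, 0.001]]
rot to y=+x (deg) [ 0.025   0.0567 -0.0304]
rot to y=-x (deg) [-179.975     0.0478    0.089 ]
shift tool (m) [ 0.0018 -0.0008 -0.    ]
```

carry_out([
  [0.001, 0, 0, 0, 0, 0],
  [0.001, 0, 0, 0, 0, 0],
  [0, 0, 0, 0, 0, 0],
])

```text
t: 81.08
ee_pos: [559.2, -19.9, 187.6]
orientation: [1.208, 1.208, -1.209]
ft_force: [0.6, 0.8, -0.6]
width: 30.5
```

carry_out([
  [0.001, 0, 0, 0, 0, 0],
  [0.001, 0, 0, 0, 0, 0],
  [0, 0, 0, 0, 0, 0],
])

```text
t: 81.45
ee_pos: [559.3, -19.8, 187.7]
orientation: [1.209, 1.207, -1.208]
ft_force: [-0.6, -0.1, -0.7]
width: 30.7
```

carry_out([
  [0, 0, 0, 0, 0, 0],
  [0, 0, 0, 0, 0, 0],
  [0, 0, 0, 0, 0, 0],
], grip=0.3)

```text
t: 81.82
ee_pos: [559.7, -19.9, 187.7]
orientation: [1.209, 1.207, -1.208]
ft_force: [-0.1, -0.1, -0.2]
width: 57.2
```

carry_out([
  [-0.01, 0, 0, 0, 0, 0],
  [-0.03, 0, 0, 0, 0, 0],
  [-0.04, 0, 0, 0, 0, 0],
  [-0.02, 0, 0, 0, 0, 0],
  [0, 0, 0, 0, 0, 0],
])

```text
t: 82.45
ee_pos: [559.7, -19.7, 292.7]
orientation: [1.209, 1.206, -1.207]
ft_force: [0.0, 0.1, -0.3]
width: 61.3
```

```bash
python3 st.py 383.5 -430 260
```

```text
t 82.45 tcp [559.7368 -19.7478 292.6945] q [-0.056   0.2293  1.683  -0.001   1.2262 -0.0561] w 61.336491730649804 F [ 0.0053  0.1288 -0.2741]
R [[0.003, 1.0, 0.0], [-0.001, 0.0, -1.0], [-1.0, 0.003, 0.001]]
rot to y=+x (deg) [ 0.0269  0.064  -0.1755]
rot to y=-x (deg) [-179.9728    0.2757    0.1005]
shift tool (m) [ 0.0326 -0.1765  0.4101]
```

carry_out([
  [0, -0.012, 0.028, 0, 0, 0],
  [0, -0.021, 0.048, 0, 0, 0],
  [0, -0.023, 0.055, 0, 0, 0],
  [0, -0.023, 0.055, 0, 0, 0],
  [0, -0.023, 0.055, 0, 0, 0],
  [0, -0.023, 0.055, 0, 0, 0],
  [0, -0.021, 0.048, 0, 0, 0],
  [0, -0.012, 0.028, 0, 0, 0],
], grip=1)

```text
t: 83.45
ee_pos: [396.1, -399.8, 286.0]
orientation: [1.206, 1.216, -1.205]
ft_force: [-0.2, -0.1, -1.6]
width: 0.2
```

carry_out([
  [0, -0.005, 0.012, 0, 0, 0],
  [0, 0, 0, 0, 0, 0],
  [0, 0, 0, 0, 0, 0],
  [0, 0, 0, 0, 0, 0],
])

```text
t: 83.95
ee_pos: [390.6, -410.7, 283.8]
orientation: [1.208, 1.219, -1.206]
ft_force: [-0.6, -0.5, 0.4]
width: 0.7
```

```bash
python3 st.py 383.5 -430 90
```

```text
t 83.95 tcp [ 390.5749 -410.6716  283.7795] q [-0.8321  0.2536  1.6718  0.0011  1.2236 -0.8373] w 0.7327564326849126 F [-0.6492 -0.468   0.3952]
R [[-0.004, 1.0, 0.005], [0.006, 0.005, -1.0], [-1.0, -0.004, -0.006]]
rot to y=+x (deg) [ 0.28   -0.3549  0.2442]
rot to y=-x (deg) [-179.7187   -0.3829   -0.5566]
shift tool (m) [ 0.1937 -0.0063  0.0205]
```

carry_out([
  [0.01, -0.003, 0.01, 0, 0, 0],
  [0.03, -0.003, 0.01, 0, 0, 0],
  [0.045, 0, 0, 0, 0, 0],
  [0.045, 0, 0, 0, 0, 0],
  [0.03, 0, 0, 0, 0, 0],
  [0.012, 0, 0, 0, 0, 0],
  [0, 0, 0, 0, 0, 0],
  [0, 0, 0, 0, 0, 0],
])

```text
t: 84.95
ee_pos: [386.1, -431.6, 106.6]
orientation: [1.203, 1.217, -1.202]
ft_force: [0.3, -0.1, -0.5]
width: 0.6
```

```bash
python3 st.py 383.5 -380 92
```

```text
t 84.95 tcp [ 386.1339 -431.5853  106.6391] q [-0.8617  0.4799  1.7938  0.0006  0.8704 -0.872 ] w 0.5715822564848941 F [ 0.3431 -0.1332 -0.5252]
R [[-0.001, 1.0, 0.01], [0.002, 0.01, -1.0], [-1.0, -0.001, -0.002]]
rot to y=+x (deg) [ 0.5706 -0.128   0.0762]
rot to y=-x (deg) [-179.4293   -0.1193   -0.2004]
shift tool (m) [ 0.0148 -0.0021 -0.0516]
```

carry_out([
  [0.012, -0.002, -0.02, 0.5, 0, 0],
  [0, 0, -0.02, 0, 0, 0],
  [0, 0, -0.012, 0, 0, 0],
  [0, 0, -0.01, 0, 0, 0],
  [0, 0, -0.01, 0, 0, 0],
  [0, 0, -0.01, 0, 0, 0],
  [0, 0, -0.01, 0, 0, 0],
  [0, 0, -0.008, 0, 0, 0],
])

```text
t: 85.95
ee_pos: [387.2, -330.3, 99.9]
orientation: [1.207, 1.201, -1.206]
ft_force: [-0.1, 0.8, 0.2]
width: 0.6
```

```bash
python3 st.py 383.5 -320 92
```

```text
t 85.95 tcp [ 387.1594 -330.2805   99.8678] q [-0.7295  0.3997  1.9598 -0.0005  0.7734 -0.7305] w 0.5590531006765017 F [-0.1471  0.7917  0.238 ]
R [[0.006, 1.0, 0.001], [-0.006, 0.001, -1.0], [-1.0, 0.006, 0.006]]
rot to y=+x (deg) [ 0.0789  0.345  -0.3582]
rot to y=-x (deg) [-179.9194    0.5624    0.5417]
shift tool (m) [ 0.0078 -0.0037 -0.0103]
```

Wait for the lid to fall, then back off up and away and look.

carry_out([
  [0, 0, -0.008, 0, 0, 0],
  [0, 0, 0, 0, 0, 0],
  [0, 0, 0, 0, 0, 0],
  [0, 0, 0.02, 0, 0, 0],
  [0, 0, 0.035, 0, 0, 0],
  [0, 0, 0.03, 0, 0, 0],
  [-0.03, 0, 0.015, 0, 0, 0],
  [-0.05, 0, 0, 0, 0, 0],
])

```text
t: 86.95
ee_pos: [385.0, -429.1, 178.7]
orientation: [1.207, 1.206, -1.208]
ft_force: [1.0, 0.2, -0.6]
width: 0.8
```

carry_out([
  [-0.05, 0, 0, 0, 0, 0],
  [-0.04, 0, 0, 0, 0, 0],
  [-0.01, 0, 0, 0, 0, 0],
  [0, 0, 0, 0, 0, 0],
  [0, 0, 0, 0, 0, 0],
])

```text
t: 87.58
ee_pos: [383.8, -435.8, 283.6]
orientation: [1.208, 1.198, -1.211]
ft_force: [0.8, 1.0, 0.6]
width: 0.5
```

```bash
python3 st.py; python3 - <<'E'
from h import *
s=snap('scene','s13.png')['pixels']; t=snap('top','t13.png')['pixels']
c=np.vstack([cv2.resize(s[90:265,190:470],(480,300)),cv2.resize(t[160:310,190:430],(480,300))]); cv2.imwrite('pics/s13c.png',c)
E
```

```text
t 87.575 tcp [ 383.7573 -435.8477  283.6235] q [-0.8689  0.2671  1.6541 -0.0008  1.2109 -0.8654] w 0.473675553683168 F [0.8212 0.9891 0.5562]
R [[0.005, 1.0, -0.003], [-0.008, -0.003, -1.0], [-1.0, 0.006, 0.008]]
rot to y=+x (deg) [-0.1831  0.4414 -0.3147]
rot to y=-x (deg) [179.8149  -0.4939  -0.6927]
```

View pics/s13c.png

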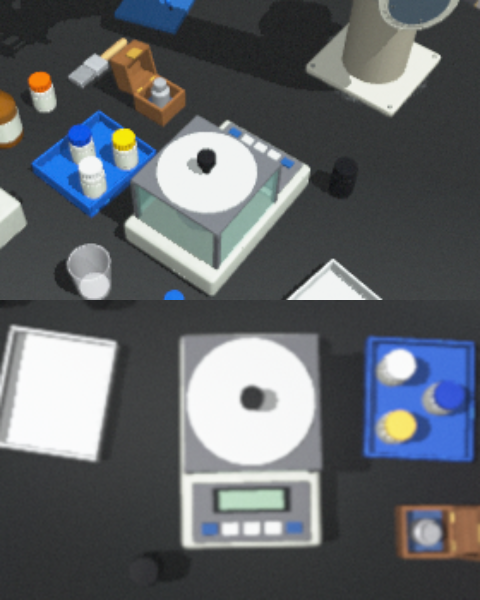

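The cover sits in the port and the jars stand in the blue tray. But the lid fell back open, because I backed off right at its tipping point. I'll push again, further, with the tips above the height of the shut lid.

carry_out([
  [0.03, 0, 0, 0, 0, 0],
  [0.045, 0, 0, 0, 0, 0],
  [0.045, 0, 0, 0, 0, 0],
  [0.035, 0, 0, 0, 0, 0],
  [0.012, 0, 0, 0, 0, 0],
  [0, 0, 0, 0, 0, 0],
  [0, 0, 0, 0, 0, 0],
])

```text
t: 88.55
ee_pos: [383.9, -435.0, 108.1]
orientation: [1.209, 1.205, -1.211]
ft_force: [-0.6, 0.1, 1.5]
width: 0.5
```

```bash
python3 st.py 383.5 -280 104
```

```text
t 88.55 tcp [ 383.8739 -435.0441  108.1089] q [-0.8679  0.4768  1.7949 -0.001   0.8667 -0.8657] w 0.5177774848488961 F [-0.6257  0.142   1.5115]
R [[0.001, 1.0, -0.002], [-0.003, -0.002, -1.0], [-1.0, 0.001, 0.003]]
rot to y=+x (deg) [-0.0887  0.1647 -0.0841]
rot to y=-x (deg) [179.911   -0.1321  -0.2586]
shift tool (m) [ 0.0037 -0.0006 -0.1551]
```

carry_out([
  [0.009, 0, -0.02, 0, 0, 0],
  [0, 0, -0.02, 0, 0, 0],
  [0, 0, -0.012, 0, 0, 0],
  [0, 0, -0.01, 0, 0, 0],
  [0, 0, -0.01, 0, 0, 0],
  [0, 0, -0.01, 0, 0, 0],
  [0, 0, -0.012, 0, 0, 0],
  [0, 0, -0.012, 0, 0, 0],
])

```text
t: 89.55
ee_pos: [385.4, -323.1, 101.2]
orientation: [1.208, 1.199, -1.21]
ft_force: [-0.5, -0.2, 0.6]
width: 0.7
```

carry_out([
  [0, 0, -0.012, 0, 0, 0],
  [0, 0, -0.012, 0, 0, 0],
  [-0.002, 0, -0.012, 0, 0, 0],
  [-0.002, 0, -0.01, 0, 0, 0],
  [0, 0, 0, 0, 0, 0],
  [0, 0, 0, 0, 0, 0],
])

```text
t: 90.3
ee_pos: [385.6, -273.0, 105.3]
orientation: [1.207, 1.2, -1.209]
ft_force: [0.3, -0.3, 0.2]
width: 0.7
```

carry_out([
  [-0.02, 0, 0, 0, 0, 0],
  [-0.05, 0, 0, 0, 0, 0],
  [-0.055, 0, 0, 0, 0, 0],
  [-0.055, 0, 0, 0, 0, 0],
  [-0.02, 0, 0, 0, 0, 0],
  [0, 0, 0, 0, 0, 0],
  [0, 0, 0, 0, 0, 0],
])

```text
t: 91.18
ee_pos: [383.9, -273.5, 310.4]
orientation: [1.209, 1.199, -1.211]
ft_force: [-0.2, -0.0, -0.7]
width: 0.4
```

```bash
python3 st.py; python3 - <<'E'
from h import *
s=snap('scene','s14.png')['pixels']; t=snap('top','t14.png')['pixels']; w=snap('wrist','w14.png')['pixels']
c=np.zeros((590,720,3),np.uint8)
c[:300,:480]=cv2.resize(s[90:265,190:470],(480,300)); c[300:580,:448]=cv2.resize(w,(448,280)); c[300:500,460:720]=cv2.resize(t[160:310,255:450],(260,200)); cv2.imwrite('pics/s14c.png',c)
E
```

```text
t 91.175 tcp [ 383.9431 -273.5495  310.4302] q [-0.6424  0.0632  1.8395 -0.0029  1.2312 -0.6382] w 0.4383704221369533 F [-0.2124 -0.0067 -0.7111]
R [[0.004, 1.0, -0.003], [-0.007, -0.003, -1.0], [-1.0, 0.005, 0.007]]
rot to y=+x (deg) [-0.1843  0.3867 -0.2579]
rot to y=-x (deg) [179.8142  -0.4047  -0.6069]
```

View pics/s14c.png

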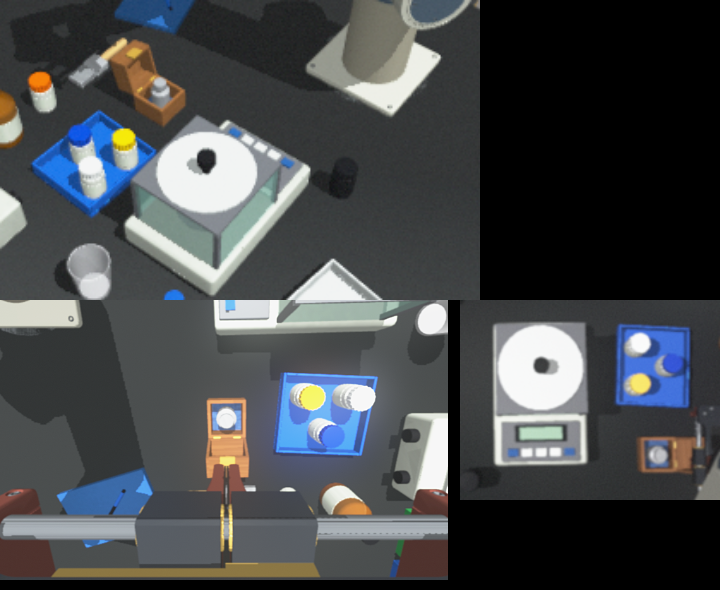

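The lid is still open in all three views; everything else looks right. That was my 16th picture, so from here I measure numerically. First, where the lid's brass clasp and free edge really are.

```bash
python3 - <<'E'
from h import *
L=lambda n:dict(np.load('pics/%s.npz'%n))
np.set_printoptions(precision=1,suppress=True)
def gold(n,box):
    a=cv2.cvtColor(L(n)['pixels'],cv2.COLOR_BGR2HSV).astype(int); x0,x1,y0,y1=box
    s=a[y0:y1,x0:x1]; m=((s[...,0]>19)&(s[...,0]<32)&(s[...,1]>110)&(s[...,2]>110)).astype(np.uint8)
    k,l,st,c=cv2.connectedComponentsWithStats(m)
    return [(st[i].tolist(),c[i]+[x0,y0]) for i in range(1,k) if st[i,4]>5]
G={n:gold(n,b) for n,b in {'s3':(252,295,105,155),'w3':(280,370,130,270),'top0':(385,450,255,300),'s14':(252,295,105,155),'s13':(252,295,105,155)}.items()}
for n in G: print(n,G[n])
c={n:max(G[n],key=lambda e:e[0][4])[1] for n in ('s3','w3','top0')}
print('clasp s3+w3',tri([L('s3'),L('w3')],[c['s3'],c['w3']]),'s3+top',tri([L('s3'),L('top0')],[c['s3'],c['top0']]))
# predicted points of lid at given angle
for th in(1.8,1.6):
    u=np.array([np.cos(th),np.sin(th)]);v=np.array([-np.sin(th),np.cos(th)])
    for nm,p in(('edge inner',74*u),('edge outer',74*u+42*v),('base outer',42*v)):
        X=[383.5,-317+p[0],45+p[1]]; print(th,nm,np.array(X),'scene px',proj(L('s3'),X))
E
```

```text
s3 [([12, 13, 9, 6, 37], array([267.8, 120.6]))]
w3 [([21, 67, 13, 4, 28], array([307. , 198.4])), ([53, 67, 8, 4, 10], array([336.1, 199.1])), ([32, 99, 25, 20, 465], array([323.9, 238.6]))]
top0 [([45, 18, 6, 8, 39], array([432.7, 276. ]))]
s14 [([12, 13, 9, 6, 36], array([267.9, 120.5]))]
s13 [([12, 13, 9, 6, 34], array([267.7, 120.5]))]
clasp s3+w3 [ 385.9 -343.4  117.5] s3+top [ 386.7 -341.8  119. ]
1.8 edge inner [ 383.5 -333.8  117.1] scene px [270.6 121.6]
1.8 edge outer [ 383.5 -374.7  107.5] scene px [261.9 118.4]
1.8 base outer [ 383.5 -357.9   35.5] scene px [267.1 135.3]
1.6 edge inner [ 383.5 -319.2  119. ] scene px [273.8 123.1]
1.6 edge outer [ 383.5 -361.1  117.7] scene px [264.6 117.9]
1.6 base outer [ 383.5 -359.    43.8] scene px [266.7 133.6]
```

carry_out([
  [0, 0, 0.03, 0, 0, 0],
  [0, 0, 0.05, 0, 0, 0],
  [0, 0, 0.05, 0, 0, 0],
  [0, 0, 0.025, 0, 0, 0],
  [0, 0, 0.005, 0, 0, 0],
  [0, 0, 0, 0, 0, 0],
  [0, 0, 0, 0, 0, 0],
])

```text
t: 92.2
ee_pos: [381.7, -433.9, 302.9]
orientation: [1.211, 1.216, -1.211]
ft_force: [0.1, 0.1, -0.3]
width: 0.6
```

carry_out([
  [0.03, 0, 0, 0, 0, 0],
  [0.045, 0, 0, 0, 0, 0],
  [0.045, 0, 0, 0, 0, 0],
  [0.04, 0, 0, 0, 0, 0],
  [0.03, 0, 0, 0, 0, 0],
  [0.012, 0, 0, 0, 0, 0],
  [0, 0, 0, 0, 0, 0],
  [0, 0, 0, 0, 0, 0],
])

```text
t: 93.2
ee_pos: [384.8, -428.7, 100.8]
orientation: [1.204, 1.211, -1.204]
ft_force: [0.5, 0.3, 0.4]
width: 0.2
```

```bash
python3 st.py 383.5 -385 90
```

```text
t 93.2 tcp [ 384.8285 -428.6935  100.8198] q [-0.8598  0.483   1.8065 -0.0002  0.8505 -0.8663] w 0.23140828780051112 F [0.475  0.2609 0.3891]
R [[0.001, 1.0, 0.007], [-0.001, 0.007, -1.0], [-1.0, 0.001, 0.001]]
rot to y=+x (deg) [ 0.38    0.0725 -0.051 ]
rot to y=-x (deg) [-179.62      0.0799    0.1137]
shift tool (m) [ 0.0108 -0.001  -0.0437]
```

carry_out([
  [0.01, 0, -0.01, 0, 0, 0],
  [0.005, 0, -0.015, 0, 0, 0],
  [0, 0, -0.01, 0, 0, 0],
  [0, 0, -0.01, 0, 0, 0],
  [0, 0, -0.01, 0, 0, 0],
  [0, 0, -0.01, 0, 0, 0],
  [0, 0, -0.01, 0, 0, 0],
  [0, 0, 0, 0, 0, 0],
])

```text
t: 94.2
ee_pos: [387.1, -363.2, 96.2]
orientation: [1.181, 1.185, -1.206]
ft_force: [-0.9, 1.1, 0.4]
width: -0.0
```

```bash
cat > clasp.py <<'E'
from h import *
np.set_printoptions(precision=1,suppress=True)
def gold(d,box):
    a=cv2.cvtColor(d['pixels'],cv2.COLOR_BGR2HSV).astype(int); x0,x1,y0,y1=box
    s=a[y0:y1,x0:x1]; m=((s[...,0]>19)&(s[...,0]<32)&(s[...,1]>110)&(s[...,2]>110)).astype(np.uint8)
    k,l,st,c=cv2.connectedComponentsWithStats(m)
    return [(int(st[i][4]),c[i]+[x0,y0]) for i in range(1,k) if st[i,4]>3]
import sys
n=sys.argv[1]
s=snap('scene','s%s.png'%n);t=snap('top','t%s.png'%n);w=snap('wrist','w%s.png'%n)
print('scene',gold(s,(252,300,95,155)));print('top',gold(t,(385,450,250,300)));print('wrist',gold(w,(270,380,60,270)))
for th in(1.8,1.4,1.0,.6,.3,0):
    u=np.array([np.cos(th),np.sin(th)]);v=np.array([-np.sin(th),np.cos(th)]);p=78*u+6*v; X=[385,-317+p[0],45+p[1]]
    print(th,'clasp expected scene',proj(s,X),'top',proj(t,X),'wrist',proj(w,X))
E
python3 clasp.py 15; python3 st.py
```

```text
scene [(38, array([269.2, 121.2])), (4, array([254.5, 121.2]))]
top []
wrist [(87, array([292.2, 148.4])), (88, array([350.2, 148.4])), (1958, array([321.9, 216.3]))]
1.8 clasp expected scene [268.8 120.4] top [432.7 276.4] wrist [320.8 216.1]
1.4 clasp expected scene [275.6 123.8] top [421.7 276.4] wrist [321.6 155.7]
1.0 clasp expected scene [282.5 129.6] top [410.  276.2] wrist [322.3  88.7]
0.6 clasp expected scene [288.1 137. ] top [399.5 275.9] wrist [322.7  39.4]
0.3 clasp expected scene [291.  142.8] top [393.7 275.6] wrist [322.7  22.2]
0 clasp expected scene [292.4 148.1] top [390.2 275.3] wrist [322.5  20.9]
t 94.35 tcp [ 386.8928 -362.3193   94.8381] q [-0.7664  0.4269  1.9291 -0.0201  0.7595 -0.7655] w 0.5179693723554176 F [0.101  0.4669 0.5207]
R [[0.009, 1.0, 0.013], [-0.028, 0.014, -1.0], [-1.0, 0.009, 0.028]]
rot to y=+x (deg) [ 0.7736  1.6143 -0.5175]
rot to y=-x (deg) [-179.2069    0.8093    2.5248]
```

carry_out([
  [0, 0, -0.012, 0.7, 1.5, -0.5],
  [0, 0, -0.012, 0, 0, 0],
  [0, 0, -0.01, 0, 0, 0],
  [0, 0, 0, 0, 0, 0],
])

```text
t: 94.85
ee_pos: [386.7, -327.6, 96.7]
orientation: [1.205, 1.209, -1.21]
ft_force: [-0.7, 0.2, 1.0]
width: 0.6
```

```bash
python3 clasp.py 16|head -3; python3 st.py
```

```text
scene [(14, array([257. , 101.2])), (14, array([272.1, 123.6]))]
top [(4, array([415.8, 268.8]))]
wrist [(67, array([294. , 198.1])), (61, array([349.3, 197.8])), (120, array([299., 253.])), (45, array([344.8, 251. ]))]
t 95.0 tcp [ 386.787  -327.4815   95.8964] q [-0.7244  0.4073  1.9601 -0.0036  0.774  -0.7235] w 0.362005457809761 F [ 0.0696 -0.4878 -0.4081]
R [[-0.002, 1.0, 0.002], [-0.002, 0.002, -1.0], [-1.0, -0.002, 0.002]]
rot to y=+x (deg) [0.0959 0.1103 0.0902]
rot to y=-x (deg) [-179.904    -0.1416    0.1732]
```

```bash
python3 - <<'E'
from h import *
L=lambda n:dict(np.load('pics/%s.npz'%n))
np.set_printoptions(precision=1,suppress=True)
w=L('w16');s=L('s16')
for th in(1.8,1.6,1.5,1.4,1.2,1.0):
    u=np.array([np.cos(th),np.sin(th)]);v=np.array([-np.sin(th),np.cos(th)])
    P=lambda a,b:[385,-317+(a*u+b*v)[0],45+(a*u+b*v)[1]]
    print(th,'clasp w',proj(w,P(78,6)),'s',proj(s,P(78,6)),'outer corner w',proj(w,P(74,42)),'at',np.array(P(74,42)))
print('tcp in wrist',proj(w,[386.8,-327.5,96]),'hinge',proj(w,[385,-317,45]),'tcp scene',proj(s,[386.8,-327.5,96]))
g=w['pixels'][100:300:6,250:400:6].mean(2).astype(int)
# wood mask column extents per row in wrist
a=cv2.cvtColor(w['pixels'],cv2.COLOR_BGR2HSV).astype(int)
m=(a[...,0]>4)&(a[...,0]<18)&(a[...,1]>90)&(a[...,2]>60)
for r in range(90,290,10):
    c=np.nonzero(m[r,250:400])[0]+250; print(r,len(c),(c.min(),c.max()) if len(c) else '')
E
```

```text
1.8 clasp w [320.3 277. ] s [268.8 120.4] outer corner w [320.5 318.9] at [ 385.  -374.7  107.5]
1.6 clasp w [320.3 253. ] s [272.1 121.7] outer corner w [320.4 308.8] at [ 385.  -361.1  117.7]
1.5 clasp w [320.3 239.1] s [273.9 122.7] outer corner w [320.3 300.9] at [ 385.  -353.7  121.8]
1.4 clasp w [320.3 224.2] s [275.6 123.8] outer corner w [320.2 291.1] at [ 385.  -345.8  125.1]
1.2 clasp w [320.3 192.9] s [279.1 126.4] outer corner w [320.2 265.9] at [ 385.  -329.3  129.2]
1.0 clasp w [320.4 162.1] s [282.5 129.6] outer corner w [320.1 234.4] at [ 385.  -312.4  130. ]
tcp in wrist [323.8 237.7] hinge [321.3 198.3] tcp scene [271.8 127.4]
90 0 
100 110 (np.int64(266), np.int64(375))
110 29 (np.int64(266), np.int64(375))
120 27 (np.int64(267), np.int64(375))
130 23 (np.int64(268), np.int64(374))
140 23 (np.int64(268), np.int64(374))
150 23 (np.int64(269), np.int64(374))
160 23 (np.int64(269), np.int64(373))
170 24 (np.int64(270), np.int64(373))
180 29 (np.int64(270), np.int64(373))
190 103 (np.int64(271), np.int64(373))
200 61 (np.int64(271), np.int64(372))
210 111 (np.int64(267), np.int64(377))
220 118 (np.int64(263), np.int64(380))
230 126 (np.int64(259), np.int64(384))
240 132 (np.int64(255), np.int64(388))
250 121 (np.int64(251), np.int64(391))
260 128 (np.int64(252), np.int64(391))
270 131 (np.int64(253), np.int64(390))
280 4 (np.int64(317), np.int64(329))
```

```bash
cat > asc.py <<'E'
from h import *
import sys
n,x0,x1,y0,y1,st=sys.argv[1],*map(int,sys.argv[2:7])
p=dict(np.load('pics/%s.npz'%n))['pixels']; a=cv2.cvtColor(p,cv2.COLOR_BGR2HSV).astype(int)
for r in range(y0,y1,st):
    o=''
    for c in range(x0,x1,max(1,st//2) if st>2 else 1):
        h,s,v=a[r,c]
        o+='.' if v<45 else ('G' if 19<h<32 and s>110 else 'W' if 5<=h<=19 and s>80 else 'R' if (h<5 or h>170) and s>80 else 'B' if 95<h<130 and s>90 else '#' if v>130 else '-')
    print('%3d '%r+o)
E
python3 asc.py w16 244 400 90 300 6; python3 asc.py s16 245 305 95 160 1
```

```text
90 ----------------------------------------------------
 96 -------WWWWWWWWWWWWWWWWWWWWWWWWWWWWWWWWWWWWWW-------
102 --------WWWWWWWWWWWWWWWWWWWWWWWWWWWWWWWWWWWW--------
108 --------WWWWW-BBBBBBBBBBBBBBBBBBBBBBBB#WWWWW--------
114 --------WWWWW-BBBBBBBBBBBBBBB###B##B###WWWWW--------
120 --------WWWWW-BBBBBBB##########BB##BBB#WWWWW--------
126 --------WWWWW-BBBBB##############B#BB##WWWWW--------
132 --------WWWWW-BBBB################BBBB#WWWWW--------
138 --------WWWWW-BBB##################BBB#WWWWW--------
144 --------WWWWW-BB###################BBB#WWWWW--------
150 --------WWWWWWBB###################BBB#WWWWW--------
156 ---------WWWWWBBB##################BBB#WWWWW--------
162 ---------WWWWWBBBB################BBBB#WWWWW--------
168 ---------WWWWWBBBBB##############BBBBB#WWWWW--------
174 ---------WWWWW#BBBBB##############BBBB#WWWWW--------
180 ---------WWWWW#########--#############WWWWWW--------
186 ---------WWWWWWWWWWWWWWWWWWWWWWWWWWWWWWWWWWW--------
192 ---------WWWWWWWWWWWWWWWWWWWWWWWWWWWWWWWWWWW--------
198 ---------WWWWW######GWWWWWWWWWWW#######WWWWW--------
204 ---------WWWWW
[... 4418 characters left out ...]
------.......WWWWWWWWWW-----######WWWWWWWWW-------
150 ------------------.....WWWWWWWWWWWW---####WWWWWWWWWWW-------
151 -------------------....-WWWWWWWWWWWW#-###WWWWWWWWWWWW-------
152 ---------------------..-WWWWWWWWWWWWWW##WWWWWWWWWWWWW-------
153 ------------------------WWWWWWWWWWWWWWWWWWWWWWWWWWW---------
154 --BB--------------------WWWWWWWWWWWWWWWWWWWWWWWWWW----------
155 BBBBB---------------------WWWWWWWWWWWWWWWWWWWWWWW-----------
156 BBBBBBB---------------------WWWWWWWWWWWWWWWWWWWW------------
157 BBBBBBBB---------------------WWWWWWWWWWWWWWWWWW-------------
158 BBBBBBBBB----------------------WWWWWWWWWWWWWWW-------------#
159 BBBBBBBBBBB---------------------WWWWWWWWWWWWW-------------##
```

carry_out([
  [-0.02, 0, 0, 0, 0, 0],
  [-0.045, 0, 0, 0, 0, 0],
  [-0.05, 0, 0, 0, 0, 0],
  [-0.03, 0, 0, 10, 0, 0],
  [0, 0, 0, 10, 0, 0],
  [0, 0, 0, 10, 0, 0],
  [0, 0, 0, 10, 0, 0],
  [0, 0, 0, 10, 0, 0],
])

```text
t: 96.0
ee_pos: [386.4, -322.5, 240.6]
orientation: [1.832, 0.652, -1.841]
ft_force: [-0.2, 0.1, 0.6]
width: 0.4
```

carry_out([
  [0, 0, 0, 10, 0, 0],
  [0, 0, 0, 10, 0, 0],
  [0, 0, 0, 10, 0, 0],
  [0, 0, 0, 10, 0, 0],
  [0, 0, 0, 0, 0, 0],
  [0, 0, 0, 0, 0, 0],
])

```text
t: 96.75
ee_pos: [385.7, -318.9, 236.4]
orientation: [-2.177, 0.032, 2.206]
ft_force: [0.4, 0.2, -0.3]
width: 0.6
```

```bash
python3 clasp.py 17; python3 st.py 383.5 -435 240
```

```text
scene [(36, array([267.9, 120.5])), (5, array([271., 142.]))]
top []
wrist [(43, array([322.3, 157.2])), (642, array([350.2, 188. ])), (40, array([324.2, 191.7]))]
1.8 clasp expected scene [268.8 120.4] top [432.7 276.4] wrist [347.5 189.2]
1.4 clasp expected scene [275.6 123.8] top [421.7 276.4] wrist [314.  191.4]
1.0 clasp expected scene [282.5 129.6] top [410.  276.2] wrist [283.1 190.3]
0.6 clasp expected scene [288.1 137. ] top [399.5 275.9] wrist [262.  186.5]
0.3 clasp expected scene [291.  142.8] top [393.7 275.6] wrist [254.7 182.5]
0 clasp expected scene [292.4 148.1] top [390.2 275.3] wrist [254.3 178.2]
t 96.9 tcp [ 385.6731 -319.1563  236.6452] q [-0.7171  0.2041  1.8516  0.0034  1.1056  0.8982] w 0.09821030922716509 F [-0.7551  0.7052 -1.0814]
R [[-0.013, -0.046, -0.999], [0.015, -0.999, 0.046], [-1.0, -0.015, 0.014]]
rot to y=+x (deg) [-92.6408  -0.0814   1.2763]
rot to y=-x (deg) [87.3527  1.2603  0.0803]
shift tool (m) [-0.0051  0.1158 -0.0031]
```

carry_out([
  [0, 0.03, -0.001, 1, 0.3, 0.3],
  [0, 0.045, -0.001, 1, 0.3, 0.3],
  [0, 0.03, 0, 0, 0, 0],
  [0, 0.005, 0, 0, 0, 0],
  [0, 0, 0, 0, 0, 0],
  [0, 0, 0, 0, 0, 0],
])

```text
t: 97.65
ee_pos: [380.8, -430.1, 235.5]
orientation: [-2.178, 0.076, 2.184]
ft_force: [0.3, 1.4, -0.5]
width: 0.4
```

carry_out([
  [0.025, 0, 0, 0, 0, 0],
  [0.04, 0, 0, 0, 0, 0],
  [0.04, 0, 0, 0, 0, 0],
  [0.02, 0, 0, 0, 0, 0],
  [0.008, 0, 0, 0, 0, 0],
  [0, 0, 0, 0, 0, 0],
  [0, 0, 0, 0, 0, 0],
])

```text
t: 98.52
ee_pos: [383.4, -425.6, 102.5]
orientation: [-2.187, 0.072, 2.185]
ft_force: [-0.0, 0.4, 0.4]
width: 0.4
```

```bash
python3 st.py 385 -395 90
```

```text
t 98.525 tcp [ 383.374  -425.5913  102.5019] q [-0.8594  0.4775  1.8113  0.0025  0.8537  0.7779] w 0.4205485182253734 F [-0.0156  0.366   0.374 ]
R [[0.001, -0.068, -0.998], [0.002, -0.998, 0.068], [-1.0, -0.002, -0.001]]
rot to y=+x (deg) [-93.9079  -0.1246   0.053 ]
rot to y=-x (deg) [86.092   0.052   0.1223]
shift tool (m) [ 0.0126 -0.0306  0.0005]
```

carry_out([
  [0.006, -0.01, 0, -4, 0, 0],
  [0.006, -0.012, 0, 0, 0, 0],
  [0, -0.006, 0, 0, 0, 0],
  [0, -0.005, 0, 0, 0, 0],
  [0, -0.005, 0, 0, 0, 0],
  [0, -0.005, 0, 0, 0, 0],
  [0, -0.005, 0, 0, 0, 0],
  [0, -0.005, 0, 0, 0, 0],
])

```text
t: 99.52
ee_pos: [385.9, -372.2, 93.8]
orientation: [2.226, -0.004, -2.214]
ft_force: [-0.2, -0.5, 0.0]
width: 0.3
```

```bash
python3 clasp.py 18|head -3; python3 st.py 385 -325 90
```

```text
scene [(4, array([259.2, 102.5])), (37, array([267.8, 120.5])), (4, array([278. , 135.5])), (4, array([270.8, 142. ]))]
top []
wrist [(745, array([278.8, 249.5]))]
t 99.675 tcp [ 385.9018 -372.2079   93.8233] q [-0.7905  0.4435  1.902   0.0023  0.7899  0.7787] w 0.2036315234285166 F [-0.2635 -0.5759 -0.5418]
R [[0.005, -0.0, -1.0], [-0.003, -1.0, 0.0], [-1.0, 0.003, -0.005]]
rot to y=+x (deg) [-90.0005  -0.0997  -0.3953]
rot to y=-x (deg) [89.9989 -0.3953  0.0997]
shift tool (m) [ 0.0037 -0.0472  0.0009]
```

```bash
python3 - <<'E'
from h import *
L=lambda n:dict(np.load('pics/%s.npz'%n))
np.set_printoptions(precision=1,suppress=True)
s=L('s3');t=L('top0');th=1.8
u=np.array([np.cos(th),np.sin(th)]);v=np.array([-np.sin(th),np.cos(th)])
for nm,(a,b) in {'freeIn':(74,0),'freeOut':(74,42),'baseOut':(0,42),'hinge':(0,0)}.items():
  for x in(-37,37):
    p=a*u+b*v; X=[383.5+x,-317+p[0],45+p[1]]; print(nm,x,np.array(X),'s',proj(s,X),'t',proj(t,X))
E
python3 asc.py s3 248 300 108 158 1 ; python3 asc.py top0 384 450 258 298 1
```

```text
freeIn -37 [ 346.5 -333.8  117.1] s [277.8 115.7] t [430.4 290.8]
freeIn 37 [ 420.5 -333.8  117.1] s [263.3 127.6] t [429.5 263.2]
freeOut -37 [ 346.5 -374.7  107.5] s [269.1 112.6] t [444.3 290.5]
freeOut 37 [ 420.5 -374.7  107.5] s [254.6 124.3] t [443.2 263.2]
baseOut -37 [ 346.5 -357.9   35.5] s [274.  129.6] t [430.1 288.6]
baseOut 37 [ 420.5 -357.9   35.5] s [260.1 141.3] t [429.2 263. ]
hinge -37 [ 346.5 -317.    45. ] s [282.5 132.8] t [417.  288.8]
hinge 37 [ 420.5 -317.    45. ] s [268.6 144.7] t [416.2 262.9]
108 .................------------....-.-BBBBBBBBBB......
109 ...............-----------------.......BBBBBB.......
110 ...........------------------------........B........
111 .......------------------------------........-......
112 ....--------WWW-------------------------............
113 ....-------WW###---WWW---------------------.........
114 ....------WG####--WWWWWWW-------------------........
115 ......---WWW###W-WWWWWWWWWWW--------------------....
116 .......-WWW###WWWWWWWWWWWWWWW----------------------.
117 .....-WWWWWW#WWWWWWWWWWWWWWWWW----------------------
118 
[... 4415 characters left out ...]
-WWWWWWWWWWWWWWWWWWWWWWWWWWWWWWWWWWWWWWWWWWWWWWWWWWWWWWW-----
289 ---------WWWWWWWWWWWWWWWWWWWWW------WWWWWWWWWWWWWWWWWWWWWWWWW-----
290 --------------------------------------------WWWWWWWWWWWWWWWW------
291 ------------------------------------------------------------------
292 ------------------------------------------------------------------
293 ------------------------------------------------------------------
294 ------------------------------------------------------------------
295 ------------------------------------------------------------------
296 ------------------------------------------------------------------
297 ------------------------------------------------------------------
```

carry_out([
  [0, -0.005, 0, 0, 0, 0],
  [0, -0.005, 0, 0, 0, 0],
  [0, -0.005, 0, 0, 0, 0],
  [0, -0.005, 0, 0, 0, 0],
  [0, 0, 0, 0, 0, 0],
])

```text
t: 100.3
ee_pos: [385.8, -350.9, 93.7]
orientation: [2.226, -0.004, -2.214]
ft_force: [-0.3, -0.4, 0.4]
width: 0.3
```

```bash
python3 clasp.py 19; python3 st.py 385 -325 90;python3 asc.py s19 245 300 100 150 1
```

```text
scene [(4, array([264.2, 105.5])), (16, array([268.9, 121. ]))]
top []
wrist [(51, array([273.5, 188.4])), (671, array([298.2, 245.7])), (55, array([276.1, 240.4])), (4, array([323. , 248.5])), (7, array([323., 266.]))]
1.8 clasp expected scene [268.8 120.4] top [432.7 276.4] wrist [301.5 257.5]
1.4 clasp expected scene [275.6 123.8] top [421.7 276.4] wrist [240.1 260.3]
1.0 clasp expected scene [282.5 129.6] top [410.  276.2] wrist [188.1 253.1]
0.6 clasp expected scene [288.1 137. ] top [399.5 275.9] wrist [160.6 239.4]
0.3 clasp expected scene [291.  142.8] top [393.7 275.6] wrist [156.9 227.9]
0 clasp expected scene [292.4 148.1] top [390.2 275.3] wrist [164.8 217.3]
t 100.45 tcp [ 385.9751 -351.4189   93.7144] q [-0.7623  0.4266  1.9331  0.002   0.7753  0.8077] w 0.6292256354058275 F [-0.1728  1.1062 -0.1743]
R [[0.006, -0.001, -1.0], [-0.004, -1.0, 0.001], [-1.0, 0.004, -0.006]]
rot to y=+x (deg) [-90.0293  -0.0978  -0.4142]
rot to y=-x (deg) [89.97   -0.4142  0.0978]
shift tool (m) [ 0.0036 -0.0264  0.001 ]
100 .........-.----.----..------------------------BBBBBBB--
101 ......
[... 2229 characters left out ...]
WWWWWWWWWWWWWWWWWWW########WWWW---------
139 .............WWWWWWWWWWWWWWWWWWWWW########-WWWWW-------
140 .............-WWWWWWWWWWWWWWWWWWWW--#######-WWWWWW-----
141 --............WWWWWWWWWWWWWGWWWWW----#######WWWWWWW----
142 ----..........-WWWWWWWWWWGGWWWWWW-----######WWWWWWWWW--
143 -----...........--WWWWWWWWWWWWWWW###--######WWWWWWWWW--
144 -------............-WWWWWWWWWWWWW-##########WWWWWWWWW--
145 ---------............-WWWWWWWWWWW-##########WWWWWWWWW--
146 -----------...........-WWWWWWWWW----########-WWWWWWWW--
147 -------------..........WWWWWWWW-B----#########WWWWWWW--
148 --------------.........WWWWWWWW-BB----#######WWWWWWWW--
149 ----------------.......WWWWWWWWWW-----######WWWWWWWWW--
```

carry_out([
  [0, 0.02, 0, 0, 0, 0],
  [0, 0.035, 0, 0, 0, 0],
  [0, 0.02, 0, 0, 0, 0],
  [0, 0, 0, 0, 0, 0],
  [0, 0, 0, -10, 0, 0],
  [0, 0, 0, -10, 0, 0],
  [0, 0, 0, -10, 0, 0],
  [0, 0, 0, -10, 0, 0],
])

```text
t: 101.45
ee_pos: [384.6, -429.4, 93.1]
orientation: [1.807, 0.674, -1.8]
ft_force: [0.3, 0.1, 0.2]
width: 0.6
```

carry_out([
  [0, 0, 0, -10, 0, 0],
  [0, 0, 0, -10, 0, 0],
  [0, 0, 0, -10, 0, 0],
  [0, 0, 0, -10, 0, 0],
  [0, 0, 0, -10, 0, 0],
  [0, 0, 0, 0, 0, 0],
  [0, 0, 0, 0, 0, 0],
])

```text
t: 102.32
ee_pos: [383.0, -423.2, 91.8]
orientation: [1.179, 1.233, -1.173]
ft_force: [0.3, 0.3, 0.0]
width: 0.4
```

```bash
python3 st.py 385 -425 58; python3 clasp.py 20|head -3
```

```text
t 102.325 tcp [ 382.9794 -423.2231   91.8487] q [-0.8581  0.4918  1.8192  0.0045  0.8337 -0.9072] w 0.3537189390221859 F [0.3199 0.3152 0.0071]
R [[0.001, 0.999, 0.046], [0.005, 0.046, -0.999], [-1.0, 0.001, -0.005]]
rot to y=+x (deg) [ 2.6372 -0.2602 -0.0354]
rot to y=-x (deg) [-177.3623    0.0547   -0.4028]
shift tool (m) [0.0338 0.0019 0.002 ]
scene [(36, array([267.9, 120.5])), (4, array([270.8, 142. ]))]
top []
wrist [(14, array([370.5,  60. ])), (2991, array([338.4,  91.9]))]
```

carry_out([
  [0.012, 0.001, 0, 2.6, 0, 0],
  [0.012, 0, 0, 0, 0, 0],
  [0.006, 0, 0, 0, 0, 0],
  [0, 0, -0.01, 0, 0, 0],
  [0, 0, -0.012, 0, 0, 0],
  [0, 0, -0.01, 0, 0, 0],
  [0, 0, -0.008, 0, 0, 0],
  [0, 0, -0.006, 0, 0, 0],
], grip=0.6)

```text
t: 103.48
ee_pos: [384.9, -375.4, 62.2]
orientation: [1.211, 1.209, -1.206]
ft_force: [1.0, -1.5, -0.1]
width: 35.3
```

carry_out([
  [0, 0, -0.006, 0, 0, 0],
  [0, 0, -0.006, 0, 0, 0],
  [0, 0, -0.006, 0, 0, 0],
  [0, 0, 0, 0, 0, 0],
])

```text
t: 103.98
ee_pos: [387.8, -361.6, 65.7]
orientation: [1.204, 1.197, -1.205]
ft_force: [0.5, 0.1, 1.0]
width: 35.2
```

```bash
python3 st.py 385 -325 60; python3 clasp.py 21
```

```text
t 103.975 tcp [ 387.7665 -361.5772   65.678 ] q [-0.7726  0.4811  1.9314 -0.0006  0.7163 -0.7751] w 35.20453133608546 F [0.5012 0.1417 0.9595]
R [[0.009, 1.0, 0.003], [-0.009, 0.003, -1.0], [-1.0, 0.009, 0.009]]
rot to y=+x (deg) [ 0.1683  0.5286 -0.5066]
rot to y=-x (deg) [-179.8281    0.795     0.8296]
shift tool (m) [ 0.0053 -0.0027 -0.0366]
scene [(5, array([271.8, 103.2])), (46, array([275.7, 124.5]))]
top [(74, array([419.6, 276.5]))]
wrist [(257, array([322.8, 172.6]))]
1.8 clasp expected scene [268.8 120.4] top [432.7 276.4] wrist [318.9 240.2]
1.4 clasp expected scene [275.6 123.8] top [421.7 276.4] wrist [318.8 168.2]
1.0 clasp expected scene [282.5 129.6] top [410.  276.2] wrist [318.9  87.2]
0.6 clasp expected scene [288.1 137. ] top [399.5 275.9] wrist [319.1  29.9]
0.3 clasp expected scene [291.  142.8] top [393.7 275.6] wrist [319.2  11.8]
0 clasp expected scene [292.4 148.1] top [390.2 275.3] wrist [319.3  12.5]
```

The lower push, with the pads level with the lid's face, moves it: the angle is about 1.38. I'll keep pushing.

carry_out([
  [0, -0.002, -0.006, 0, 0.5, -0.5],
  [0, 0, -0.006, 0, 0, 0],
  [0, 0, -0.006, 0, 0, 0],
  [0, 0, -0.005, 0, 0, 0],
  [0, 0, 0, 0, 0, 0],
  [0, 0, 0, 0, 0, 0],
])

```text
t: 104.88
ee_pos: [389.4, -347.6, 71.4]
orientation: [1.196, 1.194, -1.207]
ft_force: [0.2, 0.2, 3.0]
width: 35.3
```

```bash
python3 st.py 385 -332 66; python3 clasp.py 22
```

```text
t 104.875 tcp [ 389.4374 -347.5836   71.3815] q [-0.7471  0.4607  1.9502 -0.0105  0.7136 -0.7449] w 35.26046777002888 F [0.2108 0.2411 2.9883]
R [[0.008, 1.0, 0.006], [-0.017, 0.006, -1.0], [-1.0, 0.008, 0.017]]
rot to y=+x (deg) [ 0.3255  0.9557 -0.4469]
rot to y=-x (deg) [-179.6668    0.7007    1.4984]
shift tool (m) [ 0.0051 -0.0044 -0.0157]
scene [(48, array([280.9, 129.2]))]
top [(49, array([410.6, 276.6]))]
wrist [(2347, array([314.8, 135.9]))]
1.8 clasp expected scene [268.8 120.4] top [432.7 276.4] wrist [314.9 264.7]
1.4 clasp expected scene [275.6 123.8] top [421.7 276.4] wrist [314.7 200. ]
1.0 clasp expected scene [282.5 129.6] top [410.  276.2] wrist [315.1 124.2]
0.6 clasp expected scene [288.1 137. ] top [399.5 275.9] wrist [315.7  66.9]
0.3 clasp expected scene [291.  142.8] top [393.7 275.6] wrist [316.3  45.8]
0 clasp expected scene [292.4 148.1] top [390.2 275.3] wrist [316.8  42.3]
```

carry_out([
  [-0.003, -0.003, -0.007, 0.3, 0.9, -0.4],
  [-0.002, 0, -0.007, 0, 0, 0],
  [-0.002, 0, -0.007, 0, 0, 0],
  [0, 0, -0.005, 0, 0, 0],
  [0, 0, 0, 0, 0, 0],
  [0, 0, 0, 0, 0, 0],
  [0, 0, 0, 0, 0, 0],
])

```text
t: 105.9
ee_pos: [384.9, -317.6, 77.2]
orientation: [1.21, 1.214, -1.209]
ft_force: [0.7, 0.3, 0.1]
width: 35.2
```

```bash
python3 st.py 385 -332 66; python3 clasp.py 23
```

```text
t 105.9 tcp [ 384.8538 -317.6115   77.1934] q [-0.7144  0.4325  1.9821  0.0014  0.7316 -0.716 ] w 35.22878687770696 F [0.6992 0.3142 0.1174]
R [[-0.003, 1.0, 0.0], [0.004, 0.0, -1.0], [-1.0, -0.003, -0.004]]
rot to y=+x (deg) [ 0.0283 -0.2133  0.165 ]
rot to y=-x (deg) [-179.9712   -0.2591   -0.3349]
shift tool (m) [0.0111 0.0002 0.0144]
scene [(26, array([291.1, 147. ]))]
top []
wrist [(358, array([323.8, 104.6]))]
1.8 clasp expected scene [268.8 120.4] top [432.7 276.4] wrist [324.  313.8]
1.4 clasp expected scene [275.6 123.8] top [421.7 276.4] wrist [324.1 258.1]
1.0 clasp expected scene [282.5 129.6] top [410.  276.2] wrist [324.2 189.4]
0.6 clasp expected scene [288.1 137. ] top [399.5 275.9] wrist [324.3 133.1]
0.3 clasp expected scene [291.  142.8] top [393.7 275.6] wrist [324.3 108.6]
0 clasp expected scene [292.4 148.1] top [390.2 275.3] wrist [324.3  99.9]
```

The lid has fallen shut, or nearly. I'll back the fingers off and up, then recheck.

carry_out([
  [0, 0, 0.015, 0, 0, 0],
  [0, 0, 0.03, 0, 0, 0],
  [0, 0, 0.03, 0, 0, 0],
  [-0.02, 0, 0.01, 0, 0, 0],
  [-0.05, 0, 0, 0, 0, 0],
  [-0.055, 0, 0, 0, 0, 0],
  [-0.05, 0, 0, 0, 0, 0],
  [-0.02, 0, 0, 0, 0, 0],
])

```text
t: 107.05
ee_pos: [384.0, -413.4, 276.4]
orientation: [1.212, 1.215, -1.212]
ft_force: [-0.1, -0.9, -0.1]
width: 35.0
```

carry_out([
  [0, 0, 0, 0, 0, 0],
  [0, 0, 0, 0, 0, 0],
  [0, 0, 0, 0, 0, 0],
])

```text
t: 107.42
ee_pos: [383.5, -414.9, 275.9]
orientation: [1.212, 1.213, -1.213]
ft_force: [0.1, 0.4, 0.6]
width: 34.7
```

```bash
python3 st.py; python3 clasp.py 24; python3 asc.py s24 248 300 118 160 1; python3 - <<'E'
from h import *
s=dict(np.load('pics/s24.npz'))
np.set_printoptions(precision=1,suppress=True)
for th in(0,.06,.12,.2):
    u=np.array([np.cos(th),np.sin(th)]);v=np.array([-np.sin(th),np.cos(th)])
    print(th,[proj(s,[383.5+x,-317+(a*u+42*v)[0],45+(a*u+42*v)[1]]) for x in(-37,37) for a in (0,74)])
E
```

```text
t 107.425 tcp [ 383.474  -414.9065  275.9171] q [-0.8454  0.2568  1.686  -0.0008  1.2039 -0.8422] w 34.71123483922746 F [0.0975 0.3585 0.6   ]
R [[-0.004, 1.0, -0.003], [0.003, -0.003, -1.0], [-1.0, -0.004, -0.003]]
rot to y=+x (deg) [-0.1649 -0.1923  0.2312]
rot to y=-x (deg) [179.8344   0.3629   0.3018]
scene [(28, array([291.2, 147.1]))]
top []
wrist [(13, array([308.5,  91.5]))]
1.8 clasp expected scene [268.8 120.4] top [432.7 276.4] wrist [325.6 109.1]
1.4 clasp expected scene [275.6 123.8] top [421.7 276.4] wrist [325.6  75.3]
1.0 clasp expected scene [282.5 129.6] top [410.  276.2] wrist [325.6  43. ]
0.6 clasp expected scene [288.1 137. ] top [399.5 275.9] wrist [325.5  20.7]
0.3 clasp expected scene [291.  142.8] top [393.7 275.6] wrist [325.4  13.3]
0 clasp expected scene [292.4 148.1] top [390.2 275.3] wrist [325.4  13.8]
118 -----WW####WWW--------------------------............
119 ----WG####WWW------------------------------.........
120 --WWG####WWW----------------------------------......
121 -WG####GWW----------------------------------------..
122 -WG####WW-------------
[... 1827 characters left out ...]
WWWWWWWWWWWWWWWWWWWWWW-----
155 BB---------------------WWWWWWWWWWWWWWWWWWWWWWW------
156 BBBB---------------------WWWWWWWWWWWWWWWWWWWW-------
157 BBBBB---------------------WWWWWWWWWWWWWWWWWW--------
158 BBBBBB----------------------WWWWWWWWWWWWWWW---------
159 BBBBBBBB---------------------WWWWWWWWWWWWW----------
0 [array([281.9, 124.2]), array([298.4, 133.9]), array([267.7, 136.2]), array([284.3, 146.3])]
0.06 [array([281.4, 123.9]), array([297.8, 132.6]), array([267.2, 135.9]), array([283.6, 145. ])]
0.12 [array([280.9, 123.6]), array([297.1, 131.3]), array([266.6, 135.6]), array([282.9, 143.8])]
0.2 [array([280.1, 123.3]), array([296.1, 129.7]), array([265.9, 135.3]), array([281.9, 142.1])]
```

The lid's outline matches the shut position: corners at (298,134) and (281,125) against predictions of (298.4,133.9) and (281.9,124.2). One last numeric check of the cover, jars and bystanders before I hand in.

```bash
python3 - <<'E'
from h import *
L=lambda n:dict(np.load('pics/%s.npz'%n))
np.set_printoptions(precision=1,suppress=True)
t=L('t24');s=L('s24');g=t['pixels'].astype(int)
m=(g.min(2)>170).astype(np.uint8); m[:,:275]=0;m[:,360:]=0;m[250:]=0;m[:170]=0
m=cv2.morphologyEx(m,cv2.MORPH_CLOSE,np.ones((15,15),np.uint8)); c=max(cv2.findContours(m,0,1)[0],key=cv2.contourArea)
e=cv2.fitEllipse(cv2.convexHull(c)); print('cover ellipse',e,'world',onz(t,e[0],175),'expected px',proj(t,[558.3,-19.8,175]))
k=(g.max(2)<60).astype(np.uint8); k[:,300:340]*=1; y,x=np.nonzero(k[190:230,300:345]); print('knob px',x.mean()+300,y.mean()+190,'exp',proj(t,[558.3,-19.8,215]))
for nm,a,b,rng in(('scene','s24','s0',None),('top','t24','top0',None)):
    A=L(a)['pixels'];B=L('scene0' if b=='s0' else b)['pixels']
    d=(cv2.absdiff(cv2.GaussianBlur(A,(5,5),0),cv2.GaussianBlur(B,(5,5),0)).max(2)>45).astype(np.uint8)
    n,l,st,ce=cv2.connectedComponentsWithStats(d); print(nm,[st[i].tolist() for i in range(1,n) if st[i,4]>25])
for nm,uv in(('white',(390,183)),): pass
h=cv2.cvtColor(t['pixels'],cv2.COLOR_BGR2HSV).astype(int)
for nm,mm in(('yellow',(h[...,0]>22)&(h[...,0]<35)&(h[...,1]>130)&(h[...,2]>150)),('white',(h[...,1]<40)&(h[...,2]>190))):
    mm=mm.copy(); mm[:,:372]=0;mm[:,430:]=0;mm[:178]=0;mm[242:]=0; y,x=np.nonzero(mm); print(nm,len(x),onz(t,(x.mean(),y.mean()),78))
E
```

```text
cover ellipse ((309.6758728027344, 219.6410675048828), (82.10774993896484, 96.28800201416016), 143.02371215820312) world [532.9  -4.5 175. ] expected px [315.5 210. ]
knob px 319.0 209.0 exp [316.  208.2]
scene [[223, 0, 19, 40, 339], [237, 0, 15, 19, 187], [408, 0, 91, 108, 3091], [501, 0, 21, 30, 238], [548, 0, 92, 123, 3730], [391, 48, 36, 51, 611], [258, 68, 40, 39, 733], [420, 76, 22, 14, 201], [419, 90, 19, 14, 169], [255, 113, 43, 41, 766], [606, 122, 34, 31, 815], [392, 140, 12, 8, 36], [598, 156, 36, 21, 309], [225, 164, 46, 43, 1058], [281, 167, 59, 48, 2031], [603, 190, 11, 9, 29], [276, 207, 17, 14, 133], [402, 212, 56, 49, 1990], [352, 245, 54, 49, 1285], [401, 261, 13, 11, 73]]
top [[284, 179, 63, 63, 1862], [211, 184, 31, 18, 400], [378, 184, 28, 20, 427], [310, 203, 18, 13, 159], [401, 202, 26, 17, 258], [189, 209, 8, 15, 78], [201, 212, 40, 18, 486], [312, 212, 26, 16, 218], [377, 214, 29, 19, 405], [442, 243, 198, 157, 17582], [175, 249, 60, 60, 2825], [495, 251, 5, 12, 34], [420, 262, 25, 29, 675], [394, 264, 19, 22, 383], [497, 274, 4, 19, 60], [10, 346, 11, 6, 30], [4, 359, 28, 41, 546], [28, 359, 6, 13, 43], [292, 373, 15, 5, 45], [307, 379, 21, 8, 117], [265, 382, 28, 18, 357]]
yellow 149 [ 535.7 -235.    78. ]
white 222 [ 615.1 -234.1   78. ]
```

The cover's change blob in top centres at (315.5,210.5), against (315.5,210.0) expected. The ellipse fit was off because the balance's white base got into the mask. No bystander shows a change, so I'm handing in.

```bash
python3 -c "
from workcell import ctrl
print(ctrl.close_job())"
```

```text
the job is handed in; nothing more can be done
None
```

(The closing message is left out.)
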